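# Load a twin ball-check block and thread its stop pin

## Robot

A 7-joint arm with a two-finger parallel gripper is mounted at the origin on a cart in front of the work surface, level with it; the furniture and walls round the work are solid. World frame = base frame: x ahead of the robot, y to its left, z up, the work surface at z = 0. Lengths are in m, angles in rad, forces in N, time in s.
With the tool pointing down it reaches from about 0.4 to 0.85 m from the base axis. Payload 4.5 kg.
Tool frame: the origin (TCP) lies midway between the tips of the shut fingers; the grasp point (between the pads) lies 19 mm behind it; z points along the fingers, y is the direction in which the jaws open and shut (so a half turn about z gives the same grasp; the last joint's range is limited). The gripper opens to 88 mm and grips with 3 to 60 N. Pads are 18 mm wide; open, the fingers measure 123 mm over their backs; the gripper's body (75 mm by 187 mm) begins 45 mm behind the grasp point.
Start: joints at [1.319, 0.689, -0.195, 1.565, 0.157, 0.902, -0.215], TCP at [0.176, -0.6, 0.239] pointing down, gripper open.
Joint ranges: [-3.01, 3.01], [-0.46, 2.08], [-1.47, 1.51], [0.13, 2.56], [-1, 4.14], [0.04, 2.09], [-2.66, 2.66]. Speed limits (rad/s): [2.57, 2.57, 3.14, 3.14, 3.14, 3.14, 3.14].

## Interface

Orientations are given as a unit quaternion [x, y, z, w].
In Python, from plant import get_state, snapshot, finish_job, find_in gives the robot as it stands.
- The arm moves only by the shell command python3 -m creep 'ROWS' [OPENING] [FORCE]. ROWS is JSON, one flat list of numbers, 6 for each row, row after row: the shift along the tool's x, y, z in mm, then the turn, a rotation vector about the tool's x, y, z in degrees. In form: [tx, ty, tz, wx, wy, wz, tx, ty, tz, wx, wy, wz, ...]. A call has 1 to 5 rows; each row shifts and turns the pose as measured when the row begins, along the tool's axes as they then stand; what a row does not reach is not made up. A row lasts 1/12 s, in which the tool goes at most 41.7 mm and 7.16 degrees, less where a joint would pass 70% of its speed; a pose out of reach is approached as far as the arm can. A call is refused whole if a number of a shift passes 41.7 or a number of a turn 7.16, either way. A call with a gripper value outside its range is refused whole. OPENING is the finger opening in mm, from 0 to 88.1, set as the call begins (- or left out, the last holds). The fingers move at their own pace and stop on an object; FORCE is the grip in N (left out, the last holds). Time passes only in rows, so rows that do not move let the fingers close. It gives the time, the measured TCP pose, the force and the opening at its end, in the units of the state.
- get_state(): the state, without advancing time (a new reading comes with each control period).
- snapshot(name): name is "side" or "top"; returns a dict with "color" (400x640x3 uint8, red, green, blue), "intrinsics" (3x3 intrinsics, pixels), "extrinsics" (4x4, takes a point from world to camera coordinates). Camera axes: x right, y down, z forward; pixel columns grow to the right and rows downward; lengths in m; the calibration is good to about 2 mm. A picture is of the moment at which its call begins. There is no depth.
- finish_job(): hands the job in, once; it reports no verdict.
Trained networks look in the newest picture that a camera, given by its name, has taken for a name from the list of things; names that differ only in an ending like _2 or _b are one class to them, and where a whole thing is asked for, a point or a joint stands for the part that bears it (a point fixed in the world has none). Each returns a list of dicts, best first, with "score" (0 to 1); they miss things now and then, are a little off and sometimes report something else, mostly with a low value. They report only what shows in the picture. A call takes as long as a camera call. They do not tell look-alikes from the thing itself.
- find_in(thing, camera): "xy" ([column, row] in pixels, amid what is visible of it).
The state is a dict: "clock": time; "q": joint angles; "qd": joint speeds; "joint_torque": joint torques, N m; "tool_pos": TCP position; "eef_rot": TCP orientation; "contact_force": force on the tool from outside, world axes, zero at the start; "moment": the same for the moment, N m; "opening": opening from 0.0 (shut) to 1.0 (fully open).
Only numpy, scipy, OpenCV 4.12 (cv2) and the standard library are available. Lean on these libraries where they do the work, as an engineer would, in place of code of your own. Each camera call takes 0.05 s, during which the arm holds its last target.

## Task

Set the two smaller steel balls from the black tray on the two ball seats of the valve block, one on each. Then take the stop pin by its knurled head and thread it over the balls, through the block's right-hand bushing and on through the left-hand one, until its collar is up against the right-hand bushing. Finish while still gripping the pin's head, holding it there for the retaining clip, and leave the larger ball, the gauge and the brass plug where they are.

Things in the scene. Friction and masses are not known exactly. Their poses are not given: they have to be found in the camera images.
- check_block: Aluminium valve block, fixed down. Origin: centre of its underside; z up, y along the bushings, pointing left (within 0.25 rad of world y). Body 60 (x) by 120 (y), flange 98 wide, 9 high; top face at 36 mm. Two 20 mm ball seats in the top face at y = -22 and +22. A lug at each end (y 48 to 60 either side, 36 wide, up to 82 mm high) holds a brass bushing, axis 64 mm above the underside
- seat_1 (a point): where a ball's centre rests on the right-hand seat, a brass-ringed round hole (6.6 mm above the block's top face); axes as the block's. A pin in the bushings passes 3 mm above a seated ball, so the balls go in first
- seat_2 (a point): where a ball's centre rests on the left-hand seat (6.6 mm above the block's top face); axes as the block's
- bush_near (a point): centre of the right-hand bushing's mouth (block y = -64 mm), where the pin enters along the block's +y and its collar ends up; axes as the block's. Both bushings have a 14 mm bore and, on their right-hand side, a bell mouth that opens to 21 mm and stands 4 mm proud of the lug
- bush_far (a point): centre of the left-hand bushing's outlet, flush with the block's left end (block y = +60 mm)
- pin: Steel stop pin, about 150 g, lying level in two vee blocks, axis 40 mm above the cart's top. Origin on the axis at the collar's face; y runs to the tip, pointing left within 0.25 rad of world y (round: any roll). Shaft 12 mm across, y = 0 to 142, the last 10 mm tapering to 5; collar 26 across, y = -5 to 0; knurled head 16 across, y = -45 to -5. Balance point about y = +25
- pin_grip (a point): middle of the pin's knurled head (pin y = -25 mm), where to grip it from above, fingers closing across the pin
- pin_tip (a point): the pin's tip (pin y = +142 mm)
- pin_rest: Fixed grey rest with two dark steel vee blocks that carry the pin; base 44 (x) by 112 (y) by 8 high, origin at the centre of its underside. The vee blocks, 12 thick and 44 high, stand at y = -44 and +44 mm, under the pin's shaft; the head overhangs the right end freely
- ball_tray: Fixed black tray 170 (x) by 60 (y), 12 mm high; origin at the centre of its underside. Three 18 mm holes at x = -50, 0, +50 mm hold the three balls in an order that varies, each sunk a little in its hole (smaller balls: centre 20 mm above the cart's top)
- ball_1: plain steel ball, 24 mm across, 56 g; origin at its centre (its axes may turn)
- ball_2: second plain steel ball, same size; either ball may go on either seat
- ball_big: larger steel ball, 32 mm across, for another valve; origin at its centre. It stays in the tray
- pressure_gauge: dial gauge lying face up, 88x63x24 mm, loose, beyond the tray; a bystander
- plug_a: brass pipe plug, 41x35x31 mm, loose, on the near side of the block; a bystander
- tee_a: brass tee, 56x66x45 mm, far right; a fixed bystander
Things that resemble listed ones, but are neither listed nor needed, are in the scene too. What is shaped like the ball_2 but brown or red is not meant.

How it is judged:
By the outcome, as a careful person would: the job done as asked, in the order asked, and still so for the second after the job is handed in, while the arm keeps its last pose, push and grip.
It also fails if it takes over 72 s, if anything falls off the work surface, if the arm or the gripper's body presses on something with over 40 N, if the wrist force passes 120 N, or if a joint passes its speed limit or range.

## Working session

There is one attempt and no reset: what is moved stays moved. The work goes in short steps, Python scripts to look and compute and a shell command to move; the robot and the scene stay as the last step left them, time stands still between calls to the robot, and variables do not carry over. Pictures are saved under pics/ and viewed, and the job is handed in when it is done.

```bash
ls; mkdir -p pics
python3 - <<'E'
from plant import *
import cv2
s=get_state(); print(s)
for n in("side","top"):
    d=snapshot(n); cv2.imwrite(f"pics/{n}0.png",d["color"][:,:,::-1]); print(n,d["intrinsics"],d["extrinsics"])
    for t in["check_block","pin","pin_grip","pin_tip","pin_rest","ball_tray","ball_1","ball_big","seat_1","seat_2","bush_near","bush_far","pressure_gauge","plug_a"]:
        print(t,[(r["xy"],r["score"]) for r in find_in(t,n)][:5])
E
```

```text
pics
{'clock': 0.0, 'q': array([ 1.31882046,  0.68995795, -0.19452266,  1.56635248,  0.15730901,
        0.90247845, -0.21512715]), 'qd': array([ 8.82746163e-04, -1.08615479e-03,  3.13253973e-04,  1.01590793e-03,
        8.17281560e-06, -5.15044979e-04, -1.02596026e-04]), 'joint_torque': array([ 5.03220926e-04, -5.27559221e+01, -1.26697876e+00, -1.53432101e+01,
       -5.27083862e-02,  6.62515798e-03,  1.76433932e-04]), 'tool_pos': array([ 0.1759667 , -0.59906109,  0.23792424]), 'eef_rot': array([ 9.89803449e-01,  1.42437075e-01, -1.93810263e-04, -8.80505192e-04]), 'contact_force': array([ 0.42097747, -0.09730679,  0.50472674]), 'moment': array([ 0.05158016,  0.01744524, -0.01119467]), 'opening': 1.0033097710868366}
side [[439.41142276   0.         319.25765951]
 [  0.         439.41142276 196.9255029 ]
 [  0.           0.           1.        ]] [[-0.96249393 -0.27122963 -0.00631873  0.52432439]
 [-0.14814687  0.54494482 -0.82528035  0.14655974]
 [ 0.22728384 -0.79339122 -0.5646879   0.96068028]
 [ 0.          0.          0.          1.        ]]
check_block [([303.4, 236.8], 0.68)]

[... 914 characters left out ...]
[ 1.54855272e-01 -3.74427743e-03 -9.87930071e-01  9.23030749e-01]
 [ 0.00000000e+00  0.00000000e+00  0.00000000e+00  1.00000000e+00]]
check_block [([289.1, 193.2], 0.7)]
pin [([399.5, 240.3], 0.79)]
pin_grip [([403.6, 241.1], 0.76)]
pin_tip [([402.0, 241.5], 0.83)]
pin_rest [([392.8, 242.5], 0.88)]
ball_tray [([224.5, 230.4], 0.73)]
ball_1 [([190.9, 207.9], 0.54), ([222.2, 248.2], 0.53), ([195.8, 179.0], 0.49)]
ball_big [([223.5, 249.1], 0.53), ([218.7, 210.0], 0.51), ([290.7, 192.4], 0.2)]
seat_1 [([288.2, 191.9], 0.7)]
seat_2 [([288.2, 191.9], 0.7)]
bush_near [([291.1, 192.0], 0.76)]
bush_far []
pressure_gauge [([233.3, 166.2], 0.87)]
plug_a [([281.6, 244.1], 0.66), ([393.9, 240.7], 0.17)]
```

View pics/side0.png

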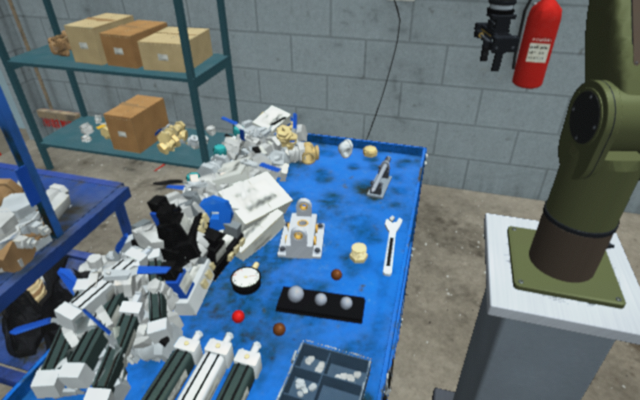

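View pics/top0.png

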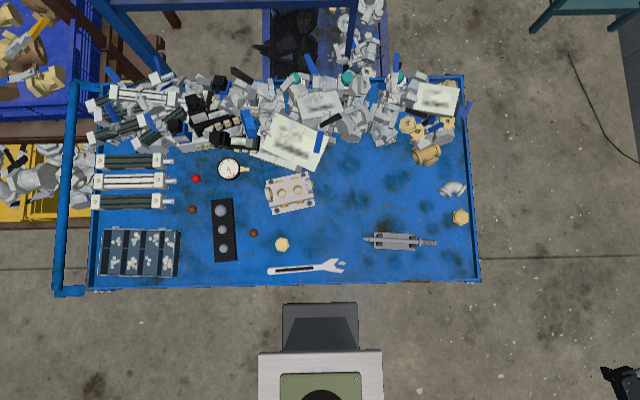

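Run:
```python
import cv2
a=cv2.imread("pics/side0.png")[130:355,190:450]; cv2.imwrite("pics/side0c.png",cv2.resize(a,None,fx=3,fy=2.65,interpolation=2))
a=cv2.imread("pics/top0.png")[150:290,170:430]; cv2.imwrite("pics/top0c.png",cv2.resize(a,None,fx=3,fy=3,interpolation=2))
```

```text
(no output)
```

View pics/side0c.png

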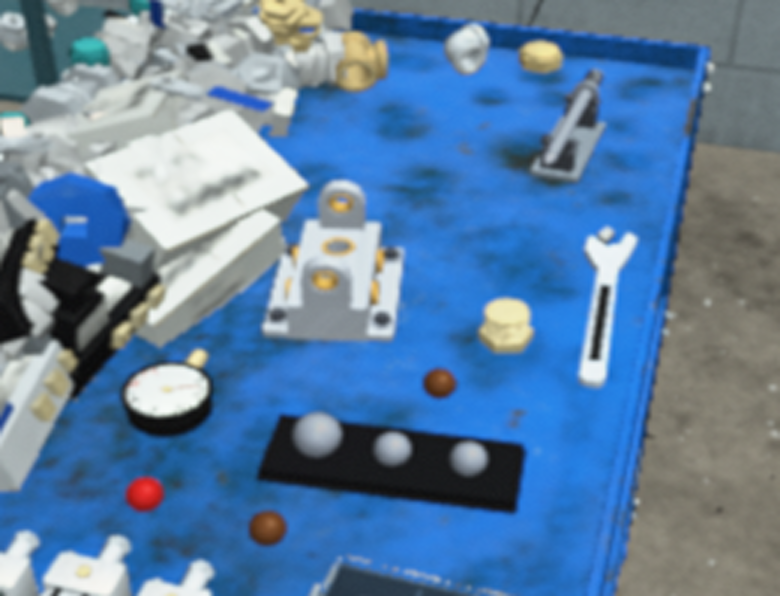

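View pics/top0c.png

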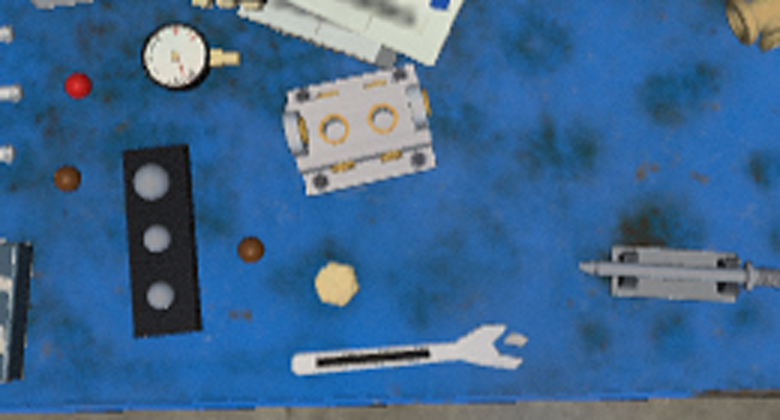

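```bash
cat > h.py <<'E'
import numpy as np, cv2
from plant import *
CAM={"side":(np.array([[439.41142276,0,319.25765951],[0,439.41142276,196.9255029],[0,0,1]]),np.array([[-0.96249393,-0.27122963,-0.00631873,0.52432439],[-0.14814687,0.54494482,-0.82528035,0.14655974],[0.22728384,-0.79339122,-0.5646879,0.96068028]])),
"top":(np.array([[367.80717732,0,319.55196904],[0,367.80717732,196.13637461],[0,0,1]]),np.array([[-2.30378755e-02,-9.99734577e-01,1.77894308e-04,2.43425496e-03],[-9.87668518e-01,2.27322621e-02,-1.54900430e-01,5.49494297e-01],[1.54855272e-01,-3.74427743e-03,-9.87930071e-01,9.23030749e-01]]))}
def proj(p,c):
    K,E=CAM[c]; p=np.atleast_2d(p); q=(p@E[:,:3].T+E[:,3])@K.T; return q[:,:2]/q[:,2:]
def onz(uv,c,z):
    K,E=CAM[c]; R,t=E[:,:3],E[:,3]; o=-R.T@t; d=R.T@np.linalg.inv(K)@np.array([uv[0],uv[1],1.]); return o+d*(z-o[2])/d[2]
def crop(src,x0,y0,w,h,f,out,pts=None,c=None,polys=()):
    a=cv2.imread(src)[y0:y0+h,x0:x0+w]; a=cv2.resize(a,None,fx=f,fy=f,interpolation=cv2.INTER_CUBIC)
    T=lambda uv:tuple(int(round(v)) for v in ((np.array(uv)-[x0,y0]+.5)*f-.5))
    if pts is not None:
        for uv in proj(pts,c): cv2.circle(a,T(uv),2,(0,0,255),-1)
    for P in polys:
        uv=[T(u) for u in proj(P,c)]
        for i in range(len(uv)-1): cv2.line(a,uv[i],uv[i+1],(0,255,0),1)
    cv2.imwrite(out,a)
E
python3 - <<'E'
from h import *
np.set_printoptions(precision=4,suppress=True)
for n,uv in dict(big=(220,210.3),s1=(222,229),s2=(223,248)).items(): print(n,onz(uv,"top",.020))
for uv in((281.2,192.7),(297.3,188.8)): print(onz(uv,"top",.036))
print(onz((365,238.7),"top",.04),onz((436,243),"top",.04))
crop("pics/top0.png",260,165,60,52,12,"pics/tb.png")
crop("pics/side0.png",272,190,60,60,12,"pics/sb.png") 
crop("pics/top0.png",355,220,90,40,8,"pics/tp.png")
crop("pics/side0.png",355,140,60,70,8,"pics/sp.png")
crop("pics/top0.png",200,190,50,80,7,"pics/tt.png")
crop("pics/side0.png",265,275,110,55,7,"pics/st.png")
E
```

```text
big [0.5208 0.2566 0.02  ]
s1 [0.4708 0.2503 0.02  ]
s2 [0.4208 0.2468 0.02  ]
[0.562  0.0911 0.036 ]
[0.5715 0.0483 0.036 ]
[ 0.4357 -0.1252  0.04  ] [ 0.4205 -0.308   0.04  ]
```

View pics/tb.png

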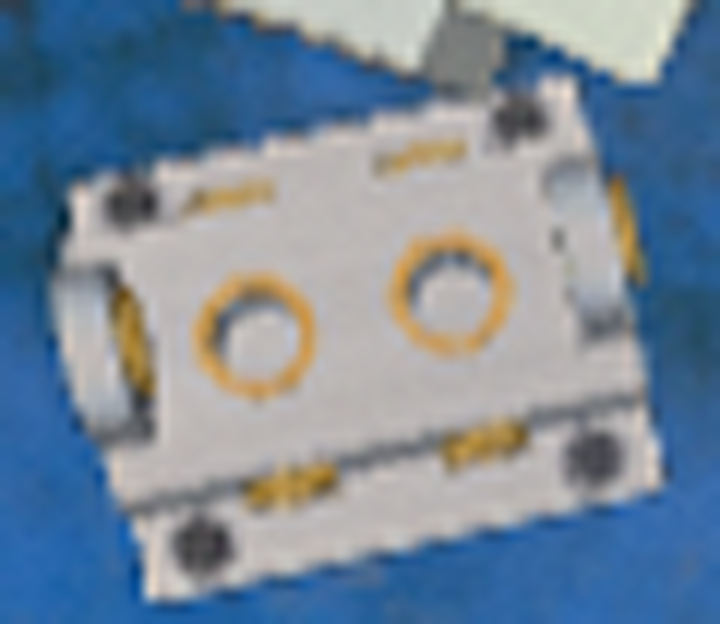

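View pics/sb.png

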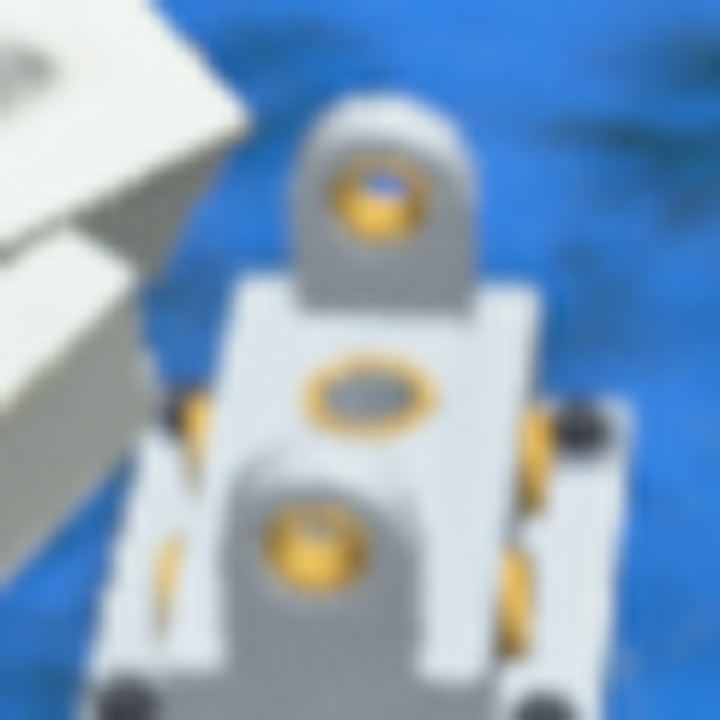

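View pics/tp.png

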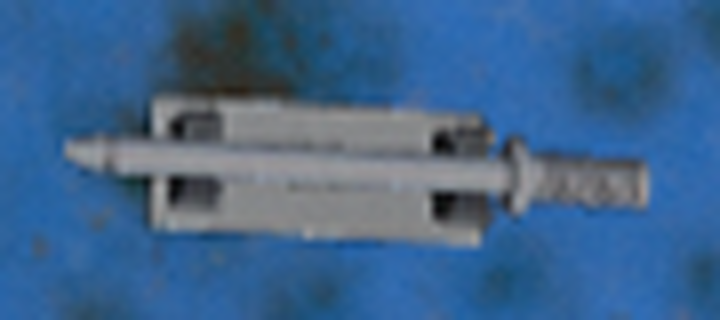

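View pics/sp.png

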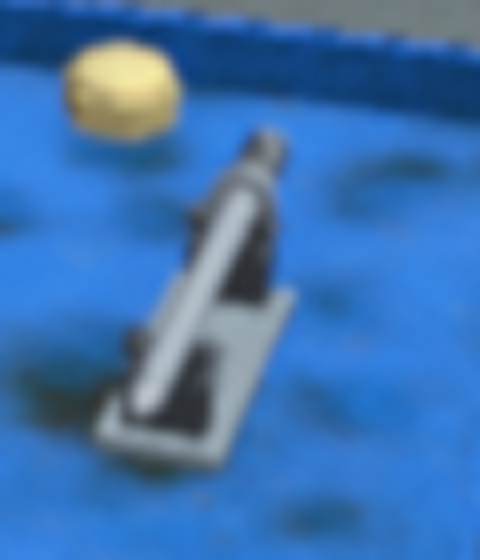

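View pics/tt.png

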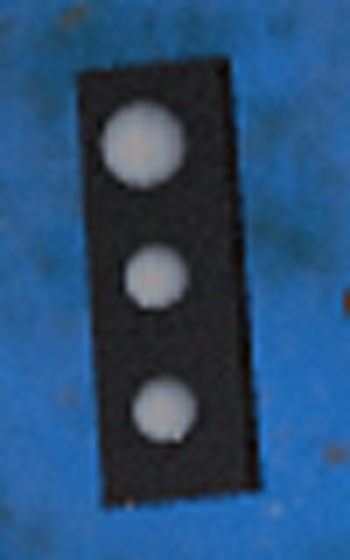

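View pics/st.png

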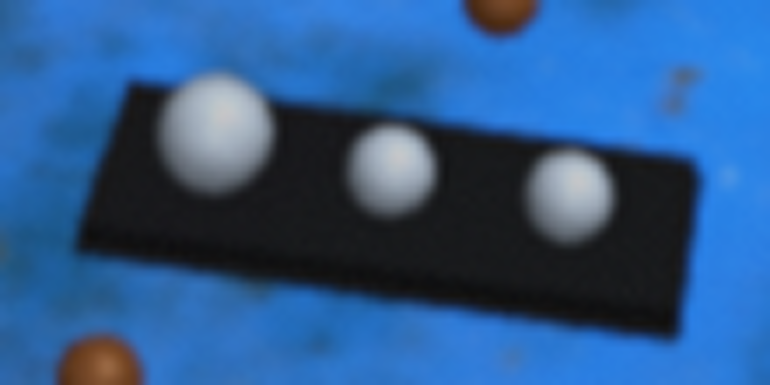

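```bash
cat > fit.py <<'E'
from h import *
from scipy.optimize import least_squares
np.set_printoptions(precision=4,suppress=True)
def px(c,x0,y0,f): return (np.array(c)+.5)/f-.5+[x0,y0]
def place(p,P): 
    x,y,a=p; P=np.array(P,float)/1000; c,s=np.cos(a),np.sin(a)
    return np.stack([x+c*P[:,0]-s*P[:,1],y+s*P[:,0]+c*P[:,1],P[:,2]],1)
def fit(obs,p0):
    f=lambda p:np.concatenate([(proj(place(p,[o[2]]),o[0])[0]-o[1])/(1 if o[0]=="top" else 1.3) for o in obs])
    r=least_squares(f,p0,loss="soft_l1"); 
    for o in obs: print(o[0],o[2],(o[1]-proj(place(r.x,[o[2]]),o[0])[0]).round(2))
    print(r.x); return r.x
if __name__=="__main__":
    T=lambda c:px(c,260,165,12); S=lambda c:px(c,272,190,12)
    b=[("top",T((256,336)),(0,22,36)),("top",T((452,295)),(0,-22,36)),
    ("top",T((75,188)),(49,60,9)),("top",T((574,80)),(49,-60,9)),("top",T((150,602)),(-49,60,9)),("top",T((664,488)),(-49,-60,9)),
    ("side",S((370,396)),(0,-22,36)),("side",S((316,548)),(0,60,64)),("side",S((380,200)),(0,-48,64))]
    print("block");p=fit(b,[.566,.07,.2])
    for c in("top","side"): print(c); fit([o for o in b if o[0]==c],p)
    T=lambda c:px(c,200,190,7); S=lambda c:px(c,265,275,7)
    t=[("top",T((143,144)),(50,0,26)),("top",T((156,277)),(0,0,20)),("top",T((164,410)),(-50,0,20)),
    ("side",S((216,133)),(50,0,26)),("side",S((391,169)),(0,0,20)),("side",S((570,196)),(-50,0,20))]
    print("tray");p=fit(t,[.47,.25,0]); print(place(p,[(0,0,20),(-50,0,20)]))
    T=lambda c:px(c,355,220,8); S=lambda c:px(c,355,140,8)
    q=[("top",T((66,151)),(0,142,40)),("top",T((518,175)),(0,-2.5,40)),("top",T((650,183)),(0,-45,40)),("side",S((144,405)),(0,140,40)),("side",S((270,141)),(0,-42,40))]
    print("pin");p=fit(q,[.43,-.26,-.05])
    for c in("top","side"): print(c); fit([o for o in q if o[0]==c],p)
E
python3 fit.py
```

```text
block
top (0, 22, 36) [ 0.02 -0.04]
top (0, -22, 36) [0.1  0.06]
top (49, 60, 9) [1.08 0.31]
top (49, -60, 9) [-0.19  0.51]
top (-49, 60, 9) [ 0.35 -0.  ]
top (-49, -60, 9) [-0.28 -0.03]
side (0, -22, 36) [-0.45  0.52]
side (0, 60, 64) [-0.34  0.29]
side (0, -48, 64) [-0.53  0.32]
[0.5666 0.0704 0.1935]
top
top (0, 22, 36) [-0.12 -0.16]
top (0, -22, 36) [-0.05 -0.08]
top (49, 60, 9) [0.92 0.22]
top (49, -60, 9) [-0.36  0.36]
top (-49, 60, 9) [ 0.23 -0.1 ]
top (-49, -60, 9) [-0.41 -0.19]
[0.5662 0.07   0.1921]
side
side (0, -22, 36) [0.01 0.16]
side (0, 60, 64) [ 0.   -0.13]
side (0, -48, 64) [-0.02 -0.02]
[0.5671 0.072  0.1979]
tray
top (50, 0, 26) [ 0.45 -0.01]
top (0, 0, 20) [0.47 0.09]
top (-50, 0, 20) [0.35 0.16]
side (50, 0, 26) [-0.21  0.92]
side (0, 0, 20) [-0.29  0.4 ]
side (-50, 0, 20) [-0.16  0.68]
[0.4707 0.2519 0.0845]
[[0.4707 0.2519 0.02  ]
 [0.4208 0.2477 0.02  ]]
pin
top (0, 142, 40) [-0.42 -0.05]
top (0, -2.5, 40) [ 0.18 -0.08]
top (0, -45, 40) [0.21 0.03]
side (0, 140, 40) [0.06 0.2 ]
side (0, -42, 40) [ 0.09 -0.21]
[ 0.4255 -0.2622 -0.0769]
top
top (0, 142, 40) [-0.42 -0.  ]
top (0, -2.5, 40) [ 0.18 -0.05]
top (0, -45, 40) [0.21 0.05]
[ 0.4255 -0.2622 -0.0774]
side
side (0, 140, 40) [-0.03  0.17]
side (0, -42, 40) [ 0.04 -0.22]
[ 0.4253 -0.2622 -0.0765]
```

Run:
```python
from h import *
np.set_printoptions(precision=3,suppress=True)
crop("pics/top0.png",240,85,100,110,5,"pics/tw.png")
crop("pics/side0.png",190,140,130,130,5,"pics/sw.png")
```

```text
(no output)
```

View pics/tw.png

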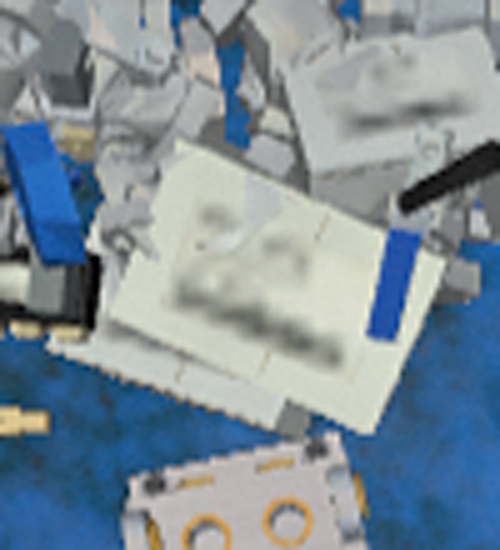

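View pics/sw.png

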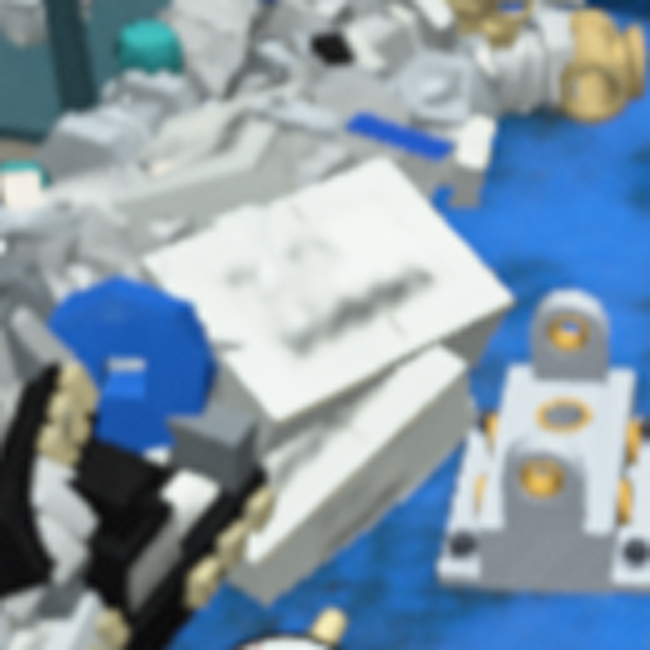

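Run:
```python
from h import *
from fit import px
from scipy.optimize import least_squares
np.set_printoptions(precision=3,suppress=True)
for a,b in(((372,432),(513,298)),((112,315),(283,418)),((50,345),(240,565)),((300,400),(465,360))):
    u=px(a,240,85,5);v=px(b,190,140,5)
    r=least_squares(lambda p:np.r_[proj(p,"top")[0]-u,proj(p,"side")[0]-v],[.6,.1,.05]); print(r.x,r.cost)
```

```text
[0.612 0.003 0.063] 0.04958994007192762
[0.673 0.135 0.077] 0.19552432344699686
[0.677 0.178 0.026] 1.378709419133877
[0.628 0.039 0.05 ] 3.9217053264643127
```

```bash
cat > go.py <<'E'
import sys
from h import *
from scipy.spatial.transform import Rotation as R
def go(x,y,z,yaw,n=None,pitch=0):
    """target TCP (m), tool x yaw rad, tool z down; prints rows in tool frame"""
    s=get_state(); p=np.array(s["tool_pos"]);R0=R.from_quat(s["eef_rot"])
    Rt=R.from_euler('z',yaw)*R.from_euler('x',np.pi)
    d=np.array([x,y,z])-p; rv=np.degrees((R0.inv()*Rt).as_rotvec())
    m=int(np.ceil(max(np.linalg.norm(d)*1e3/40,np.linalg.norm(rv)/7.1)))
    n=n or max(m,1)
    print("t",round(s["clock"],2),"pos",p.round(4),"yaw",round(float(np.arctan2(*R0.as_matrix()[[1,0],0])),3),"tilt",(R0.as_matrix()[:2,2]).round(3),"q1,q7",s["q"][[0,6]].round(2),"F",s["contact_force"].round(1),"open",round(s["opening"]*88.1,1))
    print("n",n,"total in tool",(R0.inv().apply(d)*1e3).round(1),"rot",rv.round(1))
    for i in range(min(n,6)):
        Ri=R0*R.from_rotvec(np.radians(rv)*i/n); print((Ri.inv().apply(d/n)*1e3).round(1),(rv/n).round(2))
if __name__=="__main__": go(*map(float,sys.argv[1:5]),*(map(int,sys.argv[5:6])))
E
python3 go.py .43 -.2 .2 .286
```

```text
t 1.5 pos [ 0.1763 -0.5997  0.2388] yaw 0.286 tilt [ 0. -0.] q1,q7 [ 1.32 -0.22] F [-0.3 -0.   0. ] open 87.8
n 12 total in tool [ 356.1 -311.9   38.7] rot [ 0. -0. -0.]
[ 29.7 -26.    3.2] [ 0. -0. -0.]
[ 29.7 -26.    3.2] [ 0. -0. -0.]
[ 29.7 -26.    3.2] [ 0. -0. -0.]
[ 29.7 -26.    3.2] [ 0. -0. -0.]
[ 29.7 -26.    3.2] [ 0. -0. -0.]
[ 29.7 -26.    3.2] [ 0. -0. -0.]
```

```bash
python3 -m creep '[30,-26,3,0,0,0,30,-26,3,0,0,0,30,-26,3,0,0,0,30,-26,3,0,0,0,30,-26,3,0,0,0]' 44 20; python3 go.py .43 -.2 .2 .286
```

```text
clock: 1.92
tool_pos: [0.2796, -0.4387, 0.2223]
eef_rot: [0.991, 0.132, -0.002, 0.006]
contact_force: [-0.0, -0.5, 0.7]
opening: 0.644
t 1.92 pos [ 0.2796 -0.4387  0.2223] yaw 0.264 tilt [-0.002 -0.012] q1,q7 [ 1.01 -0.55] F [-0.  -0.5  0.7] open 56.7
n 8 total in tool [ 207.6 -191.3   19.2] rot [ 0.6  0.3 -1.2]
[ 26.  -23.9   2.4] [ 0.08  0.03 -0.15]
[ 26.  -23.8   2.5] [ 0.08  0.03 -0.15]
[ 26.1 -23.8   2.5] [ 0.08  0.03 -0.15]
[ 26.1 -23.7   2.5] [ 0.08  0.03 -0.15]
[ 26.2 -23.6   2.6] [ 0.08  0.03 -0.15]
[ 26.3 -23.5   2.6] [ 0.08  0.03 -0.15]
```

```bash
python3 -m creep '[29,-26,3,0,0,-2,29,-26,3,0,0,-2,29,-26,3,0,0,-2,29,-26,3,0,0,-2,29,-26,3,0,0,-2]'; python3 go.py .42 .2477 .12 .5
```

```text
clock: 2.33
tool_pos: [0.3791, -0.2614, 0.2057]
eef_rot: [0.975, 0.22, 0.0, 0.008]
contact_force: [0.7, 0.7, 0.0]
opening: 0.496
t 2.33 pos [ 0.3791 -0.2614  0.2057] yaw 0.444 tilt [ 0.004 -0.015] q1,q7 [ 0.6  -0.83] F [0.7 0.7 0. ] open 43.7
n 13 total in tool [ 256.1 -443.2   78.3] rot [ 0.9  0.2 -3.2]
[ 19.7 -34.1   6. ] [ 0.07  0.02 -0.25]
[ 19.8 -34.    6.1] [ 0.07  0.02 -0.25]
[ 20.  -33.9   6.1] [ 0.07  0.02 -0.25]
[ 20.1 -33.8   6.2] [ 0.07  0.02 -0.25]
[ 20.3 -33.7   6.2] [ 0.07  0.02 -0.25]
[ 20.4 -33.6   6.2] [ 0.07  0.02 -0.25]
```

```bash
python3 -m creep '[25,-32,4,0,0,-0.5,25,-32,4,0,0,-0.5,25,-32,4,0,0,-0.5,25,-32,4,0,0,-0.5,25,-32,4,0,0,-0.5]' ; python3 go.py .42 .2477 .12 .5
```

```text
clock: 2.75
tool_pos: [0.4243, -0.0589, 0.1839]
eef_rot: [0.97, 0.243, 0.005, 0.009]
contact_force: [1.3, -0.4, -1.0]
opening: 0.502
t 2.75 pos [ 0.4243 -0.0589  0.1839] yaw 0.491 tilt [ 0.013 -0.016] q1,q7 [ 0.07 -1.23] F [ 1.3 -0.4 -1. ] open 44.3
n 8 total in tool [ 140.4 -273.8   59. ] rot [ 1.2 -0.2 -0.5]
[ 17.6 -34.2   7.4] [ 0.15 -0.03 -0.07]
[ 17.6 -34.2   7.4] [ 0.15 -0.03 -0.07]
[ 17.6 -34.1   7.5] [ 0.15 -0.03 -0.07]
[ 17.7 -34.1   7.6] [ 0.15 -0.03 -0.07]
[ 17.7 -34.1   7.7] [ 0.15 -0.03 -0.07]
[ 17.8 -34.    7.8] [ 0.15 -0.03 -0.07]
```

```bash
python3 -m creep '[19,-35,6,0,0,0,19,-35,6,0,0,0,19,-35,6,0,0,0,19,-35,6,0,0,0,19,-35,6,0,0,0]' ; python3 go.py .42 .2477 .12 .5
```

```text
clock: 3.17
tool_pos: [0.4294, 0.1471, 0.1514]
eef_rot: [0.97, 0.243, 0.009, 0.01]
contact_force: [0.7, 1.2, 0.2]
opening: 0.499
t 3.17 pos [0.4294 0.1471 0.1514] yaw 0.491 tilt [ 0.022 -0.014] q1,q7 [-0.45 -1.59] F [0.7 1.2 0.2] open 43.9
n 3 total in tool [ 38.8 -93.9  29.7] rot [ 1.3 -0.7 -0.5]
[ 12.9 -31.3   9.9] [ 0.44 -0.24 -0.17]
[ 13.1 -31.2  10.1] [ 0.44 -0.24 -0.17]
[ 13.2 -31.1  10.3] [ 0.44 -0.24 -0.17]
```

```bash
python3 -m creep '[13,-31,14,0.4,-0.3,0,13,-31,14,0.4,-0.3,0,10,-28,14,0.4,-0.2,0,0,0,20,0,0,0,0,0,0,0,0,0]' ; python3 go.py .4208 .2477 .06 .5;python3 - <<'E'
from h import *
for n in("side","top"): cv2.imwrite(f"pics/{n}1.png",snapshot(n)["color"][:,:,::-1])
crop("pics/side1.png",240,230,140,110,5,"pics/s1c.png")
crop("pics/top1.png",180,170,110,110,5,"pics/t1c.png")
E
```

```text
clock: 3.58
tool_pos: [0.4191, 0.2639, 0.0859]
eef_rot: [0.968, 0.252, 0.004, -0.004]
contact_force: [-0.9, -1.1, -0.3]
opening: 0.496
t 3.58 pos [0.4191 0.2639 0.0859] yaw 0.509 tilt [0.006 0.01 ] q1,q7 [-0.65 -1.71] F [-0.9 -1.1 -0.3] open 43.7
n 1 total in tool [-6.7 15.1 25.7] rot [-0.3 -0.6  0.5]
[-6.7 15.1 25.7] [-0.35 -0.6   0.54]
```

View pics/s1c.png

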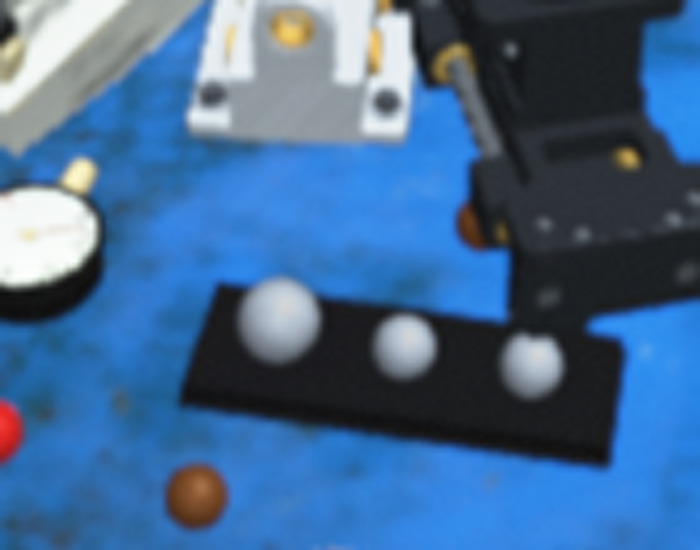

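View pics/t1c.png

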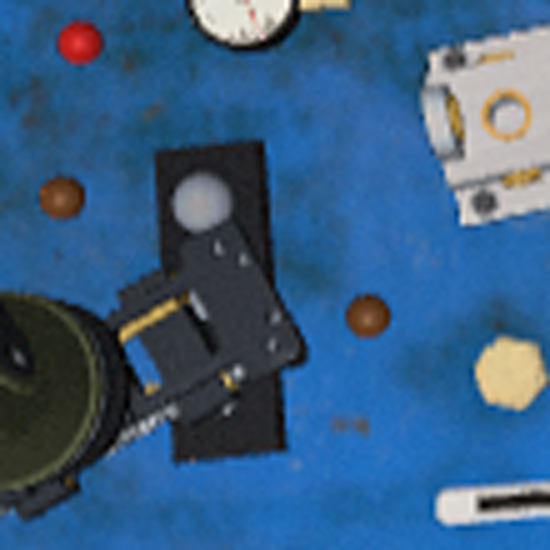

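Run:
```python
from h import *
from scipy.spatial.transform import Rotation as R
s=get_state();M=R.from_quat(s["eef_rot"]).as_matrix();p=s["tool_pos"];print(p,s["clock"])
pts=[p,p+M@[0,.022,0],p-M@[0,.022,0],p-M@[0,0,.064]]
for c in("side","top"):
    print(c,proj(pts,c).round(1).tolist(),proj([[.4208,.2477,.02]],c))
crop("pics/side1.png",300,180,120,140,5,"pics/s1d.png",pts,"side")
crop("pics/top1.png",150,190,120,100,6,"pics/t1d.png",pts,"top")
```

```text
[0.42040883 0.2633318  0.08826888] 3.6833
side [[345.5, 282.3], [342.2, 274.0], [349.0, 291.0], [347.0, 255.6]] [[346.18511831 301.89520741]]
top [[209.0, 247.9], [217.0, 243.3], [201.0, 252.5], [201.0, 247.7]] [[222.6528439  247.99625871]]
```

View pics/s1d.png

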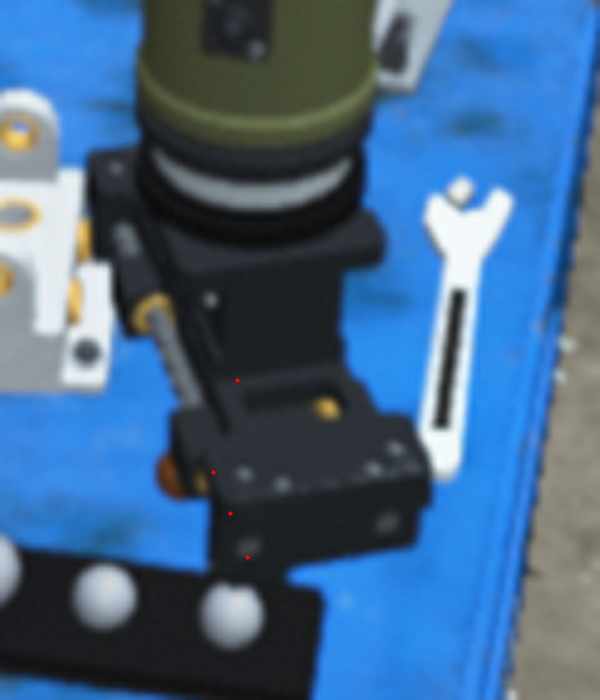

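View pics/t1d.png

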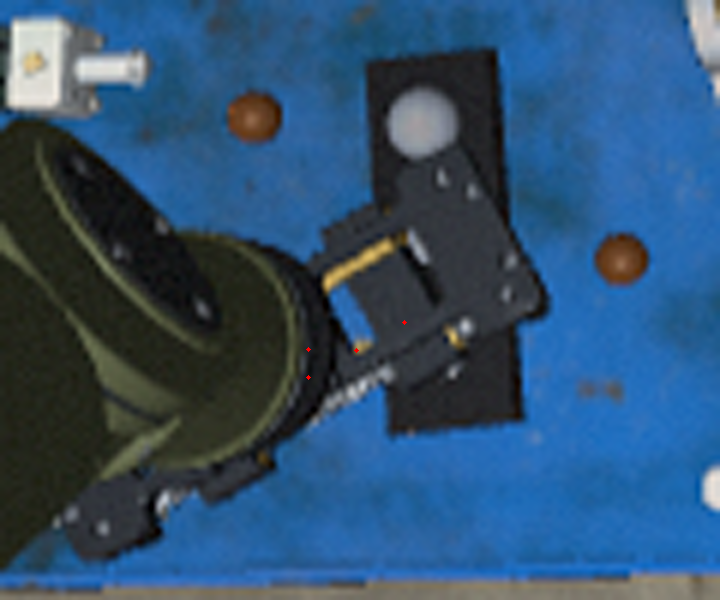

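```bash
python3 -m creep '[-4,8,14,0,-0.3,0,-3,6,14,0,-0.3,0,0,0,0,0,0,0]' ; python3 go.py .4208 .2477 .0145 .5
```

```text
clock: 3.93
tool_pos: [0.4242, 0.2453, 0.0633]
eef_rot: [0.969, 0.249, 0.003, -0.003]
contact_force: [0.1, -0.9, 0.0]
opening: 0.497
t 3.93 pos [0.4242 0.2453 0.0633] yaw 0.503 tilt [0.005 0.008] q1,q7 [-0.61 -1.7 ] F [ 0.1 -0.9  0. ] open 43.8
n 2 total in tool [-2.3 -3.5 48.8] rot [-0.3 -0.5  0.2]
[-1.1 -1.8 24.4] [-0.13 -0.24  0.09]
[-1.  -1.8 24.4] [-0.13 -0.24  0.09]
```

```bash
python3 -m creep '[-1,-1.5,16,-0.3,-0.5,0.2,-1,-1,15,0,0,0,0,0,9,0,0,0,0,0,0,0,0,0]' ; python3 go.py .4208 .2477 .0145 .5
```

```text
clock: 4.27
tool_pos: [0.4261, 0.2432, 0.0279]
eef_rot: [0.97, 0.242, 0.004, 0.001]
contact_force: [0.2, 0.3, -0.3]
opening: 0.497
t 4.27 pos [0.4261 0.2432 0.0279] yaw 0.489 tilt [0.007 0.   ] q1,q7 [-0.62 -1.7 ] F [ 0.2  0.3 -0.3] open 43.8
n 1 total in tool [-2.7 -6.5 13.4] rot [ 0.2 -0.4 -0.6]
[-2.7 -6.5 13.4] [ 0.18 -0.39 -0.6 ]
```

```bash
python3 -m creep '[-3,-6.5,4,0,-0.4,0,-1,-1,4,0,0,0,0,0,3,0,0,0,0,0,0,0,0,0]' ; python3 go.py .4208 .2477 .0145 .5
```

```text
clock: 4.6
tool_pos: [0.4202, 0.2483, 0.0191]
eef_rot: [0.97, 0.241, 0.002, 0.001]
contact_force: [0.1, -0.2, 1.0]
opening: 0.496
t 4.6 pos [0.4202 0.2483 0.0191] yaw 0.487 tilt [ 0.004 -0.001] q1,q7 [-0.63 -1.71] F [ 0.1 -0.2  1. ] open 43.7
n 1 total in tool [0.2 0.8 4.6] rot [ 0.2 -0.2 -0.7]
[0.2 0.8 4.6] [ 0.17 -0.18 -0.72]
```

```bash
python3 -m creep '[0,0.5,3.5,0,0,0,0,0,1.5,0,0,0,0,0,0,0,0,0]' ; python3 go.py .4208 .2477 .0145 .5;python3 - <<'E'
from h import *
cv2.imwrite("pics/side2.png",snapshot("side")["color"][:,:,::-1])
crop("pics/side2.png",290,230,110,100,7,"pics/s2c.png")
E
```

```text
clock: 4.85
tool_pos: [0.4207, 0.2482, 0.0143]
eef_rot: [0.97, 0.241, 0.002, 0.001]
contact_force: [-1.3, -0.2, 0.2]
opening: 0.5
t 4.85 pos [0.4207 0.2482 0.0143] yaw 0.488 tilt [ 0.005 -0.001] q1,q7 [-0.63 -1.71] F [-1.3 -0.2  0.2] open 44.1
n 1 total in tool [-0.2  0.5 -0.2] rot [ 0.2 -0.2 -0.7]
[-0.2  0.5 -0.2] [ 0.17 -0.24 -0.7 ]
```

View pics/s2c.png

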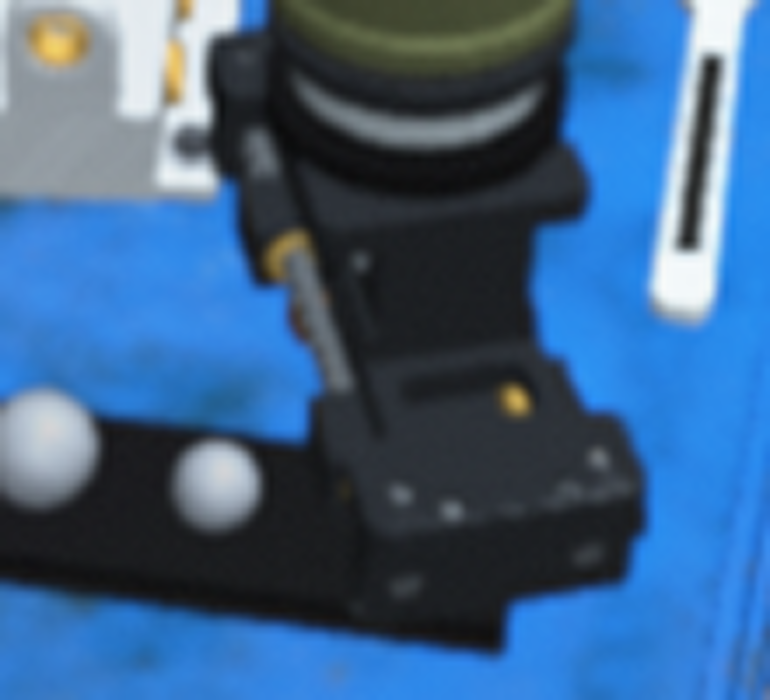

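The near ball (crop (530,365) before) is now hidden under the gripper; the middle ball at crop (216,485) is untouched. Closing.

```bash
python3 -m creep '[0,0,0,0,0,0,0,0,0,0,0,0,0,0,0,0,0,0,0,0,0,0,0,0]' 18 25; python3 go.py .4208 .2477 .05 .5
```

```text
clock: 5.23
tool_pos: [0.421, 0.2479, 0.0145]
eef_rot: [0.97, 0.241, 0.003, 0.001]
contact_force: [0.4, 0.3, 0.2]
opening: 0.258
t 5.23 pos [0.421  0.2479 0.0145] yaw 0.487 tilt [ 0.005 -0.001] q1,q7 [-0.63 -1.71] F [0.4 0.3 0.2] open 22.7
n 1 total in tool [ -0.1   0.2 -35.5] rot [ 0.2 -0.3 -0.7]
[ -0.1   0.2 -35.5] [ 0.19 -0.25 -0.73]
```

```bash
python3 -m creep '[0,0,0,0,0,0,0,0,-5,0,0,0,0,0,-15,0,0,0]' ; python3 go.py .42 .22 .12 .5
```

```text
clock: 5.48
tool_pos: [0.4197, 0.2472, 0.0333]
eef_rot: [0.97, 0.241, 0.001, 0.002]
contact_force: [0.2, 0.5, -0.6]
opening: 0.254
t 5.48 pos [0.4197 0.2472 0.0333] yaw 0.487 tilt [ 0.002 -0.003] q1,q7 [-0.63 -1.71] F [ 0.2  0.5 -0.6] open 22.4
n 3 total in tool [-12.4  24.5 -86.6] rot [ 0.2 -0.  -0.7]
[ -4.1   8.2 -28.9] [ 0.07 -0.   -0.24]
[ -4.2   8.1 -28.9] [ 0.07 -0.   -0.24]
[ -4.2   8.1 -28.9] [ 0.07 -0.   -0.24]
```

```bash
python3 -m creep '[-4,8,-29,0,0,0,-4,8,-28,0,0,0,0,6,-22,0,0,0]' ; python3 go.py .5708 .0485 .12 1.764;python3 - <<'E'
from h import *
cv2.imwrite("pics/side3.png",snapshot("side")["color"][:,:,::-1])
crop("pics/side3.png",280,210,110,120,6,"pics/s3c.png")
E
```

```text
clock: 5.73
tool_pos: [0.4202, 0.2245, 0.1135]
eef_rot: [0.97, 0.243, -0.002, 0.002]
contact_force: [0.7, -0.0, -0.3]
opening: 0.252
t 5.73 pos [0.4202 0.2245 0.1135] yaw 0.492 tilt [-0.004 -0.005] q1,q7 [-0.59 -1.68] F [ 0.7 -0.  -0.3] open 22.2
n 11 total in tool [ 49.6 226.3  -6.2] rot [ -0.1   0.4 -72.9]
[ 4.5 20.6 -0.6] [-0.01  0.03 -6.63]
[ 2.1 21.  -0.6] [-0.01  0.03 -6.63]
[-0.3 21.1 -0.6] [-0.01  0.03 -6.63]
[-2.8 20.9 -0.6] [-0.01  0.03 -6.63]
[-5.1 20.4 -0.6] [-0.01  0.03 -6.63]
[-7.5 19.7 -0.6] [-0.01  0.03 -6.63]
```

View pics/s3c.png

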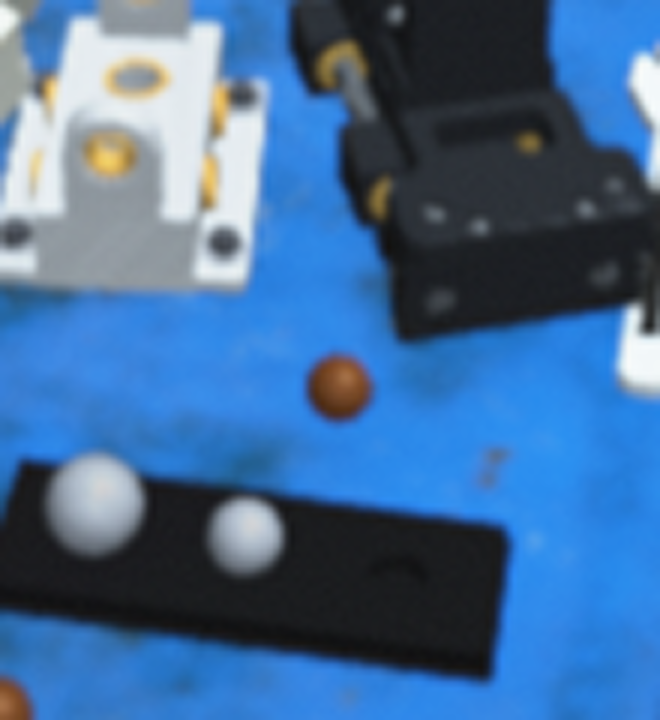

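```bash
python3 -m creep '[4.5,20.6,-1,0,0,-6.7,2,21,-1,0,0,-6.7,0,21,-1,0,0,-6.7,-3,21,-1,0,0,-6.7,-5,20,-1,0,0,-6.7]' ; python3 go.py .5708 .0485 .12 1.764
```

```text
clock: 6.2
tool_pos: [0.4924, 0.1476, 0.1269]
eef_rot: [0.85, 0.527, 0.003, 0.001]
contact_force: [-0.9, 1.0, -1.2]
opening: 0.253
t 6.2 pos [0.4924 0.1476 0.1269] yaw 1.109 tilt [0.007 0.001] q1,q7 [-0.26 -1.16] F [-0.9  1.  -1.2] open 22.2
n 6 total in tool [-53.8 114.3   7.3] rot [  0.4  -0.1 -37.5]
[-9.  19.1  1.2] [ 0.07 -0.02 -6.25]
[-11.   18.    1.2] [ 0.07 -0.02 -6.25]
[-12.9  16.7   1.2] [ 0.07 -0.02 -6.25]
[-14.6  15.2   1.2] [ 0.07 -0.02 -6.25]
[-16.2  13.5   1.2] [ 0.07 -0.02 -6.25]
[-17.6  11.6   1.2] [ 0.07 -0.02 -6.25]
```

```bash
python3 -m creep '[-9,19,0,0,0,-6.5,-11,18,0,0,0,-6.5,-13,17,0,0,0,-6.5,-15,15,0,0,0,-6.5,-14,11,0,0,0,-5]' ; python3 go.py .5708 .0485 .12 1.764
```

```text
clock: 6.62
tool_pos: [0.5599, 0.0622, 0.1287]
eef_rot: [0.668, 0.744, 0.003, 0.004]
contact_force: [-0.0, 0.2, 0.2]
opening: 0.254
t 6.62 pos [0.5599 0.0622 0.1287] yaw 1.679 tilt [ 0.009 -0.001] q1,q7 [ 0.04 -0.58] F [-0.   0.2  0.2] open 22.4
n 1 total in tool [-14.8   9.3   8.8] rot [ 0.5  0.1 -4.9]
[-14.8   9.3   8.8] [ 0.49  0.12 -4.9 ]
```

```bash
python3 -m creep '[-8,5,10,0.4,0,-2.5,-4,3,10,0,0,-1.5,0,0,10,0,0,0,0,0,0,0,0,0]' ; python3 go.py .5708 .0485 .042 1.764;python3 - <<'E'
from h import *
cv2.imwrite("pics/side4.png",snapshot("side")["color"][:,:,::-1])
crop("pics/side4.png",250,150,110,110,6,"pics/s4c.png")
cv2.imwrite("pics/top4.png",snapshot("top")["color"][:,:,::-1])
crop("pics/top4.png",240,150,100,80,7,"pics/t4c.png")
E
```

```text
clock: 6.95
tool_pos: [0.5721, 0.0443, 0.0972]
eef_rot: [0.643, 0.766, -0.0, 0.003]
contact_force: [-0.3, 0.2, -0.4]
opening: 0.255
t 6.95 pos [0.5721 0.0443 0.0972] yaw 1.745 tilt [ 0.004 -0.004] q1,q7 [ 0.07 -0.52] F [-0.3  0.2 -0.4] open 22.4
n 2 total in tool [ 4.7 -0.7 55.2] rot [ 0.2  0.3 -1.1]
[ 2.3 -0.3 27.6] [ 0.09  0.14 -0.55]
[ 2.3 -0.3 27.6] [ 0.09  0.14 -0.55]
```

View pics/s4c.png

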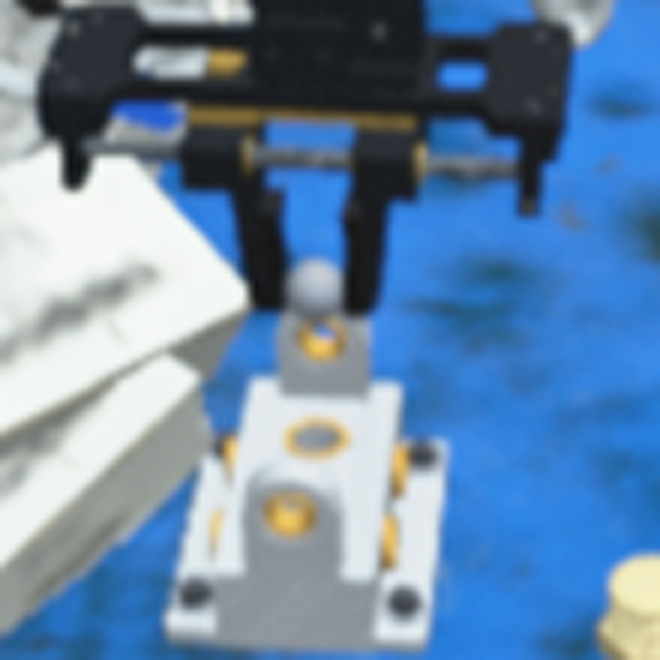

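View pics/t4c.png

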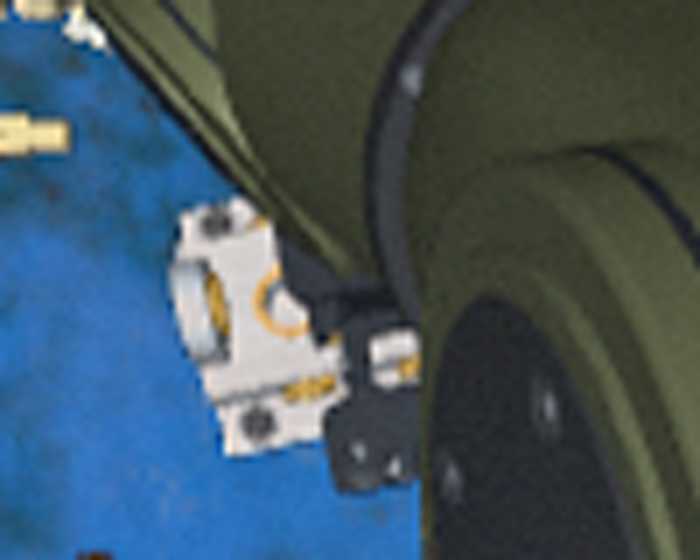

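```bash
python3 - <<'E'
from h import *
print(proj([[.5721,.0443,.103],[.5708,.0485,.0426]],"side"))
E
python3 -m creep '[2,-0.5,14,0.1,0.2,-0.6,2,0,14,0,0,-0.5,0,0,8,0,0,0,0,0,0,0,0,0]' ; python3 go.py .5708 .0485 .042 1.764
```

```text
[[302.08267446 197.34054969]
 [302.803026   219.69824482]]
clock: 7.38
tool_pos: [0.571, 0.0543, 0.0638]
eef_rot: [0.633, 0.774, 0.002, 0.002]
contact_force: [0.6, -0.5, -0.7]
opening: 0.253
t 7.38 pos [0.571  0.0543 0.0638] yaw 1.771 tilt [0.006 0.001] q1,q7 [ 0.04 -0.55] F [ 0.6 -0.5 -0.7] open 22.3
n 1 total in tool [-5.6 -1.5 21.8] rot [ 0.4 -0.   0.4]
[-5.6 -1.5 21.8] [ 0.35 -0.01  0.38]
```

```bash
python3 -m creep '[-4,-1,8,0.2,0,0,-1.5,0,6,0,0,0,0,0,4,0,0,0,0,0,0,0,0,0]' ; python3 go.py .5708 .0485 .038 1.764
```

```text
clock: 7.72
tool_pos: [0.5715, 0.0499, 0.0458]
eef_rot: [0.632, 0.775, 0.002, 0.001]
contact_force: [-0.5, -0.3, -0.2]
opening: 0.256
t 7.72 pos [0.5715 0.0499 0.0458] yaw 1.772 tilt [0.004 0.001] q1,q7 [ 0.03 -0.56] F [-0.5 -0.3 -0.2] open 22.6
n 1 total in tool [-1.2 -1.   7.8] rot [ 0.2 -0.   0.5]
[-1.2 -1.   7.8] [ 0.24 -0.01  0.47]
```

```bash
python3 -m creep '[-1,-1,4,0,0,0,0,0,3,0,0,0,0,0,0,0,0,0]' ; python3 go.py .5708 .0485 .038 1.764;python3 - <<'E'
from h import *
cv2.imwrite("pics/side5.png",snapshot("side")["color"][:,:,::-1])
crop("pics/side5.png",270,180,60,70,9,"pics/s5c.png",[[.5708,.0485,.0426]],"side")
E
```

```text
clock: 7.97
tool_pos: [0.5713, 0.0485, 0.0386]
eef_rot: [0.633, 0.774, 0.002, 0.002]
contact_force: [-0.0, 0.5, -0.9]
opening: 0.253
t 7.97 pos [0.5713 0.0485 0.0386] yaw 1.771 tilt [0.005 0.002] q1,q7 [ 0.03 -0.56] F [-0.   0.5 -0.9] open 22.2
n 1 total in tool [ 0.1 -0.5  0.6] rot [ 0.3 -0.   0.4]
[ 0.1 -0.5  0.6] [ 0.32 -0.02  0.42]
```

View pics/s5c.png

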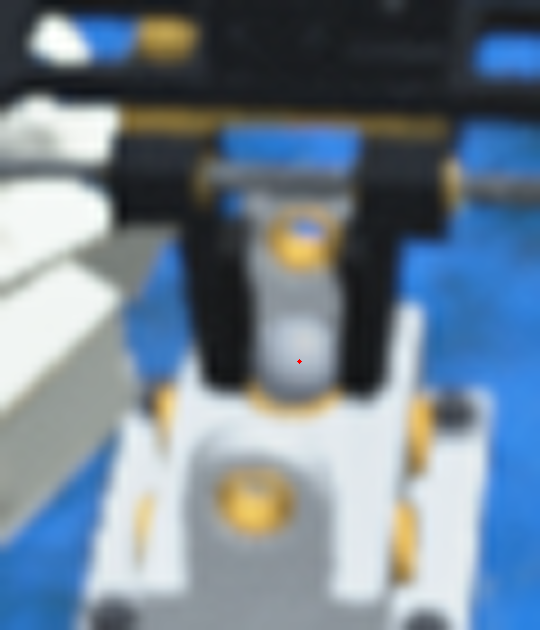

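```bash
python3 -m creep '[0,-0.4,0.5,0,0,0,0,0,0,0,0,0,0,0,0,0,0,0]' 34; python3 go.py .5708 .0485 .1 1.764;python3 - <<'E'
from h import *
cv2.imwrite("pics/side6.png",snapshot("side")["color"][:,:,::-1])
crop("pics/side6.png",270,180,60,70,9,"pics/s6c.png",[[.5708,.0485,.0426]],"side")
E
```

```text
clock: 8.27
tool_pos: [0.5713, 0.0485, 0.0386]
eef_rot: [0.633, 0.774, 0.003, 0.002]
contact_force: [-0.1, -0.3, 0.1]
opening: 0.384
t 8.27 pos [0.5713 0.0485 0.0386] yaw 1.771 tilt [0.006 0.002] q1,q7 [ 0.03 -0.56] F [-0.1 -0.3  0.1] open 33.8
n 2 total in tool [  0.1  -0.  -61.4] rot [ 0.4 -0.   0.4]
[  0.1  -0.  -30.7] [ 0.18 -0.01  0.21]
[  0.1  -0.1 -30.7] [ 0.18 -0.01  0.21]
```

View pics/s6c.png

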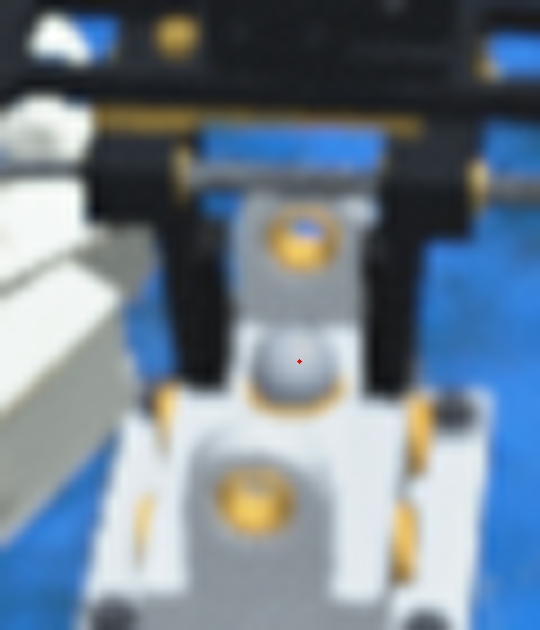

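```bash
python3 -m creep '[0,0,-18,0,0,0,0,0,-30,0,0,0,0,0,-30,0,0,2,0,0,-20,0,0,5]' ; python3 go.py .4707 .2519 .11 .5
```

```text
clock: 8.65
tool_pos: [0.5671, 0.0476, 0.1354]
eef_rot: [0.679, 0.734, -0.002, -0.002]
contact_force: [0.2, 0.1, -0.7]
opening: 0.383
t 8.65 pos [0.5671 0.0476 0.1354] yaw 1.648 tilt [-0.005 -0.   ] q1,q7 [ 0.08 -0.56] F [ 0.2  0.1 -0.7] open 33.8
n 10 total in tool [211.1 -80.2  25.8] rot [-0.3  0.2 65.8]
[21.1 -8.   2.6] [-0.03  0.02  6.58]
[ 20.1 -10.4   2.6] [-0.03  0.02  6.58]
[ 18.7 -12.6   2.6] [-0.03  0.02  6.58]
[ 17.2 -14.7   2.6] [-0.03  0.02  6.58]
[ 15.4 -16.5   2.6] [-0.03  0.02  6.58]
[ 13.4 -18.2   2.6] [-0.03  0.02  6.58]
```

```bash
python3 -m creep '[21,-8,2,0,0,6.7,20,-10.5,2,0,0,6.7,19,-12.5,2,0,0,6.7,17,-15,2,0,0,6.7,15.5,-16.5,2,0,0,6.7]' 42; python3 go.py .4707 .2519 .11 .5
```

```text
clock: 9.07
tool_pos: [0.5264, 0.1468, 0.1322]
eef_rot: [0.871, 0.49, 0.005, 0.003]
contact_force: [-0.3, 0.3, -0.5]
opening: 0.479
t 9.07 pos [0.5264 0.1468 0.1322] yaw 1.025 tilt [ 0.011 -0.   ] q1,q7 [-0.23 -1.19] F [-0.3  0.3 -0.5] open 42.2
n 5 total in tool [  60.8 -102.4   21.6] rot [ 0.4 -0.4 30.1]
[ 12.2 -20.5   4.3] [ 0.09 -0.09  6.02]
[ 10.  -21.6   4.3] [ 0.09 -0.09  6.02]
[  7.6 -22.6   4.4] [ 0.09 -0.09  6.02]
[  5.2 -23.2   4.4] [ 0.09 -0.09  6.02]
[  2.8 -23.6   4.4] [ 0.09 -0.09  6.02]
```

```bash
python3 -m creep '[12,-20.5,6,0.2,-0.1,6.2,10,-21.5,6,0.2,-0.1,6.2,7.5,-22.5,6,0,0,6.2,5,-20,6,0,0,6,0,-10,6,0,0,3]'; python3 go.py .4707 .2519 .06 .5
```

```text
clock: 9.48
tool_pos: [0.4773, 0.2457, 0.1033]
eef_rot: [0.966, 0.257, 0.005, -0.002]
contact_force: [0.7, -0.4, 0.3]
opening: 0.473
t 9.48 pos [0.4773 0.2457 0.1033] yaw 0.519 tilt [0.008 0.006] q1,q7 [-0.54 -1.69] F [ 0.7 -0.4  0.3] open 41.7
n 2 total in tool [-3.  -8.6 43.2] rot [-0.1 -0.6  1.1]
[-1.5 -4.3 21.6] [-0.04 -0.28  0.55]
[-1.5 -4.3 21.6] [-0.04 -0.28  0.55]
```

```bash
python3 -m creep '[-1.5,-4,16,0,-0.3,0.3,-1,-3,16,0,-0.3,0,0,0,14,0,0,0,0,0,0,0,0,0]'; python3 go.py .4707 .2519 .0145 .5
```

```text
clock: 9.82
tool_pos: [0.4687, 0.2578, 0.0561]
eef_rot: [0.966, 0.257, -0.0, -0.002]
contact_force: [-0.4, 1.0, -0.3]
opening: 0.48
t 9.82 pos [0.4687 0.2578 0.0561] yaw 0.521 tilt [-0.001  0.005] q1,q7 [-0.57 -1.71] F [-0.4  1.  -0.3] open 42.3
n 2 total in tool [-1.2  6.3 41.5] rot [-0.3 -0.1  1.2]
[-0.6  3.2 20.8] [-0.14 -0.03  0.59]
[-0.6  3.1 20.8] [-0.14 -0.03  0.59]
```

```bash
python3 -m creep '[-0.5,4,12,-0.2,0,0.5,-0.5,2,10,0,0,0,0,0,5,0,0,0,0,0,0,0,0,0]'; python3 go.py .4707 .2519 .0145 .5
```

```text
clock: 10.15
tool_pos: [0.4715, 0.2529, 0.0293]
eef_rot: [0.967, 0.253, 0.001, -0.001]
contact_force: [-0.4, 0.2, 0.0]
opening: 0.477
t 10.15 pos [0.4715 0.2529 0.0293] yaw 0.512 tilt [0.002 0.003] q1,q7 [-0.56 -1.71] F [-0.4  0.2  0. ] open 42.1
n 1 total in tool [-1.2  0.5 14.8] rot [-0.1 -0.2  0.7]
[-1.2  0.5 14.8] [-0.12 -0.18  0.71]
```

```bash
python3 -m creep '[-1,0.5,7,0,0,0,0,0,5,0,0,0,0,0,2,0,0,0,0,0,0,0,0,0]'; python3 go.py .4707 .2519 .0145 .5
```

```text
clock: 10.48
tool_pos: [0.472, 0.252, 0.0154]
eef_rot: [0.967, 0.253, 0.002, -0.002]
contact_force: [0.1, -0.2, 0.4]
opening: 0.475
t 10.48 pos [0.472  0.252  0.0154] yaw 0.512 tilt [0.004 0.005] q1,q7 [-0.56 -1.71] F [ 0.1 -0.2  0.4] open 41.9
n 1 total in tool [-1.2 -0.6  0.9] rot [-0.1 -0.3  0.7]
[-1.2 -0.6  0.9] [-0.13 -0.31  0.66]
```

```bash
python3 -m creep '[-1.2,-0.6,1,0,0,0,0,0,0,0,0,0,0,0,0,0,0,0,0,0,0,0,0,0,0,0,0,0,0,0]' 18 25; python3 -m creep '[0,0,-5,0,0,0,0,0,-18,0,0,0,0,0,-28,0,0,0,0,3,-28,0,0,0]'; python3 go.py .5624 .0920 .12 1.764
```

```text
clock: 10.9
tool_pos: [0.4708, 0.2521, 0.0149]
eef_rot: [0.967, 0.253, 0.003, -0.002]
contact_force: [0.1, 0.1, 0.2]
opening: 0.253
clock: 11.23
tool_pos: [0.4682, 0.2482, 0.0921]
eef_rot: [0.967, 0.254, -0.003, -0.001]
contact_force: [0.3, -0.2, 0.4]
opening: 0.254
t 11.23 pos [0.4682 0.2482 0.0921] yaw 0.514 tilt [-0.005 -0.   ] q1,q7 [-0.55 -1.7 ] F [ 0.3 -0.2  0.4] open 22.4
n 11 total in tool [  5.2 182.2 -28.4] rot [ -0.3   0.1 -71.6]
[ 0.5 16.6 -2.6] [-0.03  0.01 -6.51]
[-1.4 16.5 -2.6] [-0.03  0.01 -6.51]
[-3.3 16.3 -2.6] [-0.03  0.01 -6.51]
[-5.1 15.8 -2.6] [-0.03  0.01 -6.51]
[-6.8 15.1 -2.6] [-0.03  0.01 -6.51]
[-8.5 14.2 -2.5] [-0.03  0.01 -6.51]
```

```bash
python3 -m creep '[0.5,16.6,-6,0,0,-6.7,-1.5,16.5,-6,0,0,-6.7,-3.5,16.5,-4,0,0,-6.7,-5,16,-3,0,0,-6.7,-7,15,-3,0,0,-6.7]'; python3 go.py .5624 .0920 .12 1.764
```

```text
clock: 11.65
tool_pos: [0.5143, 0.1808, 0.1232]
eef_rot: [0.844, 0.536, 0.004, -0.001]
contact_force: [1.1, -1.2, -1.0]
opening: 0.254
t 11.65 pos [0.5143 0.1808 0.1232] yaw 1.132 tilt [0.005 0.005] q1,q7 [-0.28 -1.19] F [ 1.1 -1.2 -1. ] open 22.4
n 6 total in tool [-60.   81.2   2.9] rot [  0.2  -0.4 -36.2]
[-10.   13.5   0.5] [ 0.04 -0.06 -6.03]
[-11.4  12.4   0.5] [ 0.04 -0.06 -6.03]
[-12.6  11.2   0.5] [ 0.04 -0.06 -6.03]
[-13.7   9.8   0.5] [ 0.04 -0.06 -6.03]
[-14.7   8.3   0.5] [ 0.04 -0.06 -6.03]
[-15.5   6.7   0.5] [ 0.04 -0.06 -6.03]
```

```bash
python3 -m creep '[-10,13.5,0,0,0,-6.5,-11.5,12.5,0,0,0,-6.5,-12.5,11,0,0,0,-6.5,-13.5,10,0,0,-6,-12,7,0,0,0,-5]'; python3 go.py .5624 .0920 .08 1.764
```

```text
t 11.65 pos [0.5143 0.1808 0.1232] yaw 1.132 tilt [0.005 0.005] q1,q7 [-0.28 -1.19] F [ 1.1 -1.2 -1. ] open 22.4
n 6 total in tool [-60.3  81.2  42.9] rot [  0.2  -0.4 -36.2]
[-10.1  13.5   7.2] [ 0.04 -0.06 -6.03]
[-11.4  12.4   7.2] [ 0.04 -0.06 -6.03]
[-12.6  11.1   7.2] [ 0.04 -0.06 -6.03]
[-13.7   9.8   7.2] [ 0.04 -0.06 -6.03]
[-14.7   8.3   7.2] [ 0.04 -0.06 -6.03]
[-15.5   6.7   7.2] [ 0.04 -0.06 -6.03]invalid input at $: expected a multiple of 6 numbers
```

I miscounted one row (refused, nothing moved); resending.

```bash
python3 -m creep '[-10,13.5,0,0,0,-6.5,-11.5,12.5,0,0,0,-6.5,-12.5,11,0,0,0,-6.5,-13.5,10,0,0,0,-6,-12,7,0,0,0,-5]'; python3 go.py .5624 .0920 .08 1.764
```

```text
clock: 12.07
tool_pos: [0.5579, 0.1052, 0.1267]
eef_rot: [0.663, 0.749, 0.004, 0.002]
contact_force: [0.5, -0.6, -2.1]
opening: 0.249
t 12.07 pos [0.5579 0.1052 0.1267] yaw 1.692 tilt [0.01  0.003] q1,q7 [-0.02 -0.65] F [ 0.5 -0.6 -2.1] open 21.9
n 2 total in tool [-13.8   2.4  46.7] rot [ 0.6 -0.1 -4.1]
[-6.9  1.2 23.3] [ 0.29 -0.05 -2.05]
[-6.9  1.1 23.3] [ 0.29 -0.05 -2.05]
```

```bash
python3 -m creep '[-6,1.5,10,0.3,0,-2,-2,0.5,12,0.3,0,-1.5,0,0,12,0,0,0,0,0,8,0,0,0,0,0,0,0,0,0]'; python3 go.py .5624 .0920 .042 1.764
```

```text
clock: 12.48
tool_pos: [0.5629, 0.0917, 0.0829]
eef_rot: [0.641, 0.768, -0.0, 0.001]
contact_force: [-0.8, 0.0, -0.9]
opening: 0.255
t 12.48 pos [0.5629 0.0917 0.0829] yaw 1.751 tilt [ 0.001 -0.002] q1,q7 [-0.02 -0.62] F [-0.8  0.  -0.9] open 22.4
n 2 total in tool [ 0.5 -0.5 40.9] rot [ 0.   0.1 -0.7]
[ 0.2 -0.2 20.5] [ 0.02  0.05 -0.37]
[ 0.2 -0.2 20.5] [ 0.02  0.05 -0.37]
```

```bash
python3 -m creep '[0,0,14,0,0,-0.5,0,0,12,0,0,0,-1,0,6,0,0,0,-1,0,0,0,0,0]'; python3 go.py .5624 .0920 .038 1.764
```

```text
clock: 12.82
tool_pos: [0.5617, 0.0935, 0.0488]
eef_rot: [0.636, 0.772, -0.0, 0.0]
contact_force: [0.3, -0.3, -1.3]
opening: 0.252
t 12.82 pos [0.5617 0.0935 0.0488] yaw 1.764 tilt [-0.    -0.001] q1,q7 [-0.04 -0.65] F [ 0.3 -0.3 -1.3] open 22.2
n 1 total in tool [-1.6  0.4 10.8] rot [-0.  0. -0.]
[-1.6  0.4 10.8] [-0.03  0.04 -0.02]
```

```bash
python3 -m creep '[-1.5,0.5,5,0,0,0,-0.5,0,4,0,0,0,0,0,1,0,0,0,0,0,0,0,0,0]'; python3 go.py .5624 .0920 .038 1.764;python3 - <<'E'
from h import *
cv2.imwrite("pics/side7.png",snapshot("side")["color"][:,:,::-1])
crop("pics/side7.png",270,180,60,70,9,"pics/s7c.png",[[.5624,.092,.0446]],"side")
E
```

```text
clock: 13.15
tool_pos: [0.5629, 0.0924, 0.0385]
eef_rot: [0.636, 0.772, -0.0, 0.0]
contact_force: [0.8, -0.6, -0.6]
opening: 0.253
t 13.15 pos [0.5629 0.0924 0.0385] yaw 1.764 tilt [ 0.    -0.001] q1,q7 [-0.05 -0.66] F [ 0.8 -0.6 -0.6] open 22.3
n 1 total in tool [-0.3 -0.6  0.5] rot [0. 0. 0.]
[-0.3 -0.6  0.5] [0.02 0.04 0.01]
```

View pics/s7c.png

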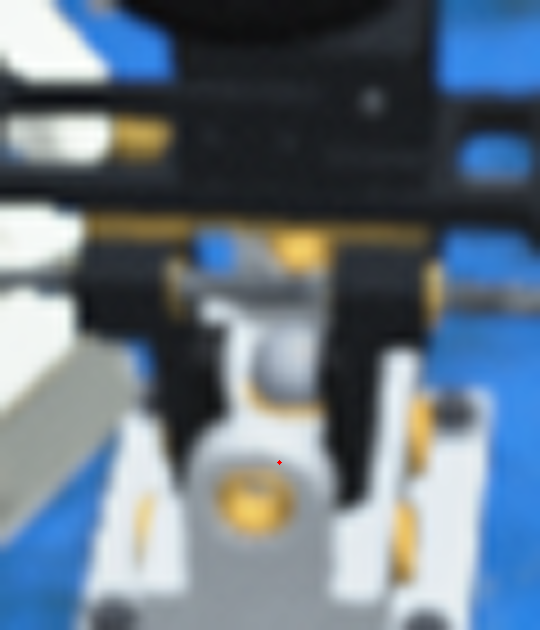

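```bash
python3 -m creep '[-0.3,-0.6,0.4,0,0,0,0,0,0,0,0,0,0,0,0,0,0,0]' 34; python3 -m creep '[0,0,-18,0,0,0,0,0,-30,0,0,0,0,0,-30,0,0,2,-15,0,-20,0,0,2,-30,0,-5,0,0,2]'; python3 go.py .4233 -.2901 .13 1.494
```

```text
clock: 13.45
tool_pos: [0.5632, 0.0921, 0.0391]
eef_rot: [0.636, 0.772, 0.001, 0.001]
contact_force: [-0.1, 0.0, 0.2]
opening: 0.386
clock: 13.87
tool_pos: [0.5672, 0.0551, 0.1456]
eef_rot: [0.672, 0.741, 0.002, -0.002]
contact_force: [0.4, 0.6, 0.5]
opening: 0.385
t 13.87 pos [0.5672 0.0551 0.1456] yaw 1.668 tilt [-0.001  0.006] q1,q7 [ 0.09 -0.56] F [0.4 0.6 0.5] open 33.9
n 10 total in tool [-329.7 -176.7   13.7] rot [-0.  -0.3 10. ]
[-33.  -17.7   1.4] [-0.   -0.03  1.  ]
[-33.3 -17.1   1.4] [-0.   -0.03  1.  ]
[-33.6 -16.5   1.4] [-0.   -0.03  1.  ]
[-33.8 -15.9   1.4] [-0.   -0.03  1.  ]
[-34.1 -15.3   1.4] [-0.   -0.03  1.  ]
[-34.4 -14.7   1.5] [-0.   -0.03  1.  ]
```

```bash
python3 -m creep '[-34,-18,1,0,0,1,-34,-17,1,0,0,1,-34,-17,1,0,0,1,-34,-16,1,0,0,1,-34,-15.5,1,0,0,1]' 36
python3 - <<'E'
from h import *
cv2.imwrite("pics/side8.png",snapshot("side")["color"][:,:,::-1])
cv2.imwrite("pics/top8.png",snapshot("top")["color"][:,:,::-1])
crop("pics/side8.png",270,180,60,70,8,"pics/s8c.png")
crop("pics/top8.png",250,150,80,70,8,"pics/t8c.png")
E
python3 go.py .4233 -.2901 .13 1.494
```

```text
clock: 14.28
tool_pos: [0.5, -0.1214, 0.1442]
eef_rot: [0.703, 0.711, 0.01, 0.003]
contact_force: [1.1, -1.4, -0.0]
opening: 0.408
t 14.38 pos [ 0.4962 -0.1283  0.1432] yaw 1.571 tilt [0.012 0.005] q1,q7 [ 0.43 -0.4 ] F [-0.1 -0.2 -0.7] open 36.2
n 5 total in tool [-161.9  -73.    11.5] rot [ 0.7 -0.3  4.4]
[-32.4 -14.6   2.3] [ 0.13 -0.06  0.88]
[-32.6 -14.1   2.4] [ 0.13 -0.06  0.88]
[-32.8 -13.6   2.4] [ 0.13 -0.06  0.88]
[-33.  -13.1   2.5] [ 0.13 -0.06  0.88]
[-33.2 -12.6   2.6] [ 0.13 -0.06  0.88]
```

View pics/s8c.png

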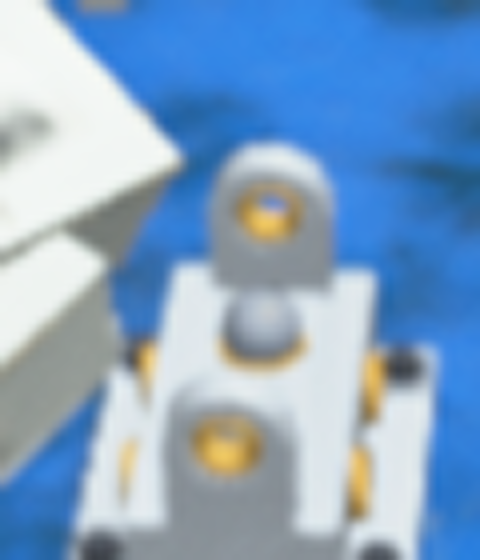

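View pics/t8c.png

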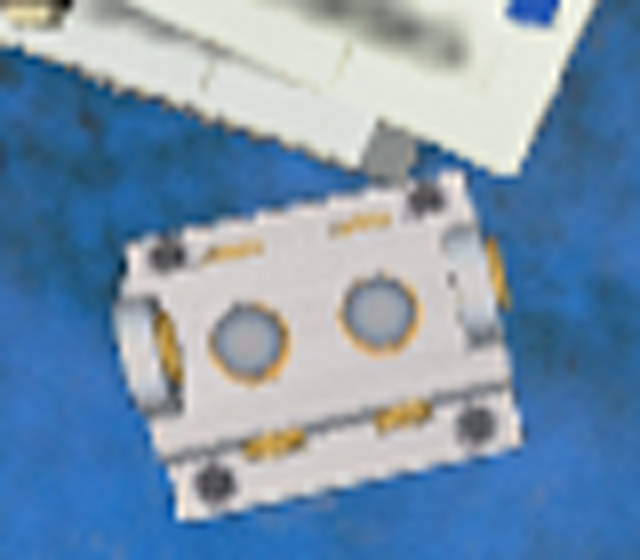

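```bash
python3 -m creep '[-34,-15,3,0.3,0,1,-34,-14,4,0.3,0,1,-34,-14,6,0,0,1,-30,-12,8,0,0,1,-12,-5,10,0,0,0]'; python3 go.py .4233 -.2901 .06 1.494
```

```text
clock: 14.8
tool_pos: [0.4383, -0.2672, 0.1134]
eef_rot: [0.73, 0.683, 0.007, 0.002]
contact_force: [-0.4, -0.4, 0.3]
opening: 0.405
t 14.8 pos [ 0.4383 -0.2672  0.1134] yaw 1.504 tilt [0.013 0.006] q1,q7 [ 0.71 -0.22] F [-0.4 -0.4  0.3] open 35.7
n 2 total in tool [-24.2 -14.1  53. ] rot [ 0.7 -0.4  0.6]
[-12.1  -7.1  26.5] [ 0.36 -0.2   0.3 ]
[-12.1  -6.8  26.6] [ 0.36 -0.2   0.3 ]
```

```bash
python3 -m creep '[-9,-5,14,0.3,-0.2,0.3,-6,-4,12,0.3,-0.2,0.2,-2,-1,10,0,0,0,0,0,0,0,0,0]'; python3 go.py .4233 -.2901 .06 1.494
```

```text
clock: 15.13
tool_pos: [0.4258, -0.2867, 0.0743]
eef_rot: [0.735, 0.678, 0.0, 0.001]
contact_force: [-0.1, -0.1, 0.2]
opening: 0.407
t 15.13 pos [ 0.4258 -0.2867  0.0743] yaw 1.489 tilt [ 0.002 -0.001] q1,q7 [ 0.7  -0.25] F [-0.1 -0.1  0.2] open 35.8
n 1 total in tool [-3.6 -2.2 14.3] rot [ 0.1  0.  -0.3]
[-3.6 -2.2 14.3] [ 0.1   0.04 -0.26]
```

```bash
python3 -m creep '[-3,-2,12,0,0,-0.3,-1,0,12,0,0,0,0,0,8,0,0,0,0,0,0,0,0,0]'; python3 go.py .4233 -.2901 .021 1.494
```

```text
clock: 15.47
tool_pos: [0.4276, -0.2867, 0.0422]
eef_rot: [0.731, 0.682, 0.003, 0.002]
contact_force: [0.0, 0.2, -0.6]
opening: 0.411
t 15.47 pos [ 0.4276 -0.2867  0.0422] yaw 1.501 tilt [0.006 0.001] q1,q7 [ 0.67 -0.28] F [ 0.   0.2 -0.6] open 36.2
n 1 total in tool [-3.7 -4.2 21.1] rot [ 0.4 -0.1  0.4]
[-3.7 -4.2 21.1] [ 0.36 -0.1   0.39]
```

Run:
```python
from h import *
cv2.imwrite("pics/side9.png",snapshot("side")["color"][:,:,::-1])
cv2.imwrite("pics/top9.png",snapshot("top")["color"][:,:,::-1])
crop("pics/side9.png",340,110,90,90,7,"pics/s9c.png")
crop("pics/top9.png",350,200,110,70,7,"pics/t9c.png")
```

```text
(no output)
```

View pics/s9c.png

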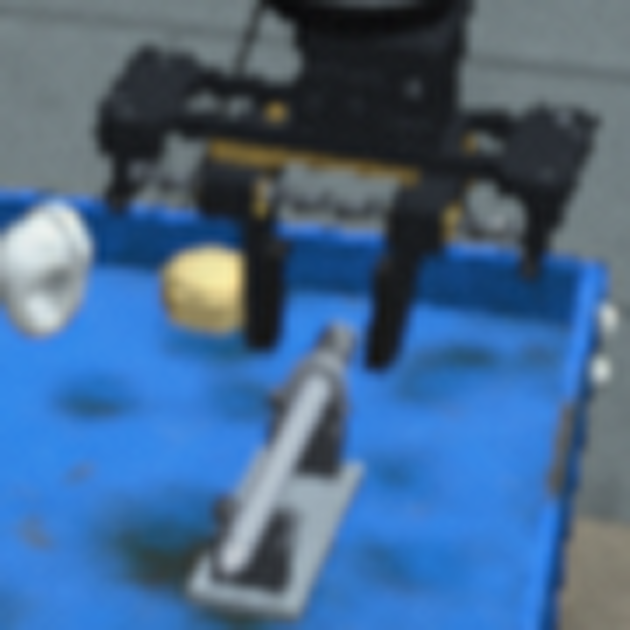

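View pics/t9c.png

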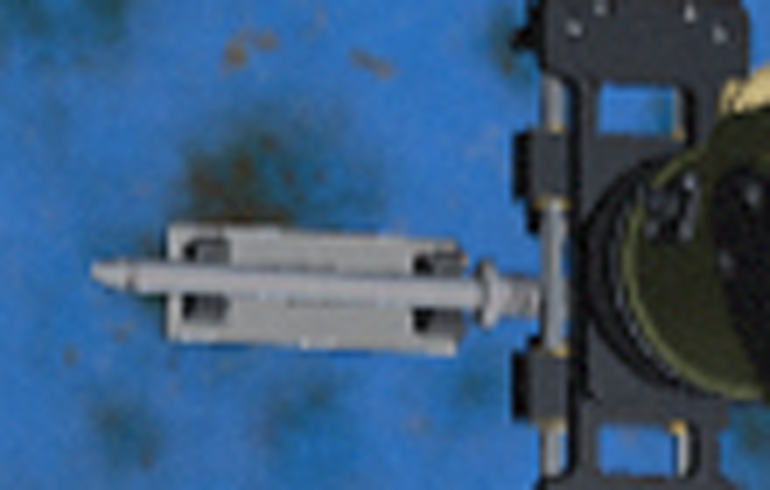

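```bash
python3 -m creep '[-3.5,-4,8,0.2,0,0.3,-1,-1,7,0,0,0,0,0,4,0,0,0,0,0,0,0,0,0]'; python3 go.py .4233 -.2901 .021 1.494
```

```text
clock: 15.9
tool_pos: [0.4242, -0.2914, 0.0244]
eef_rot: [0.733, 0.68, 0.003, 0.003]
contact_force: [0.1, -0.1, -0.0]
opening: 0.411
t 15.9 pos [ 0.4242 -0.2914  0.0244] yaw 1.496 tilt [ 0.008 -0.   ] q1,q7 [ 0.65 -0.3 ] F [ 0.1 -0.1 -0. ] open 36.3
n 1 total in tool [ 1.3 -1.   3.4] rot [ 0.4 -0.   0.1]
[ 1.3 -1.   3.4] [ 0.44 -0.02  0.1 ]
```

```bash
python3 -m creep '[1,-1,3,0.4,0,0,0,0,0.5,0,0,0,0,0,0,0,0,0]'; python3 go.py .4233 -.2901 .021 1.494
```

```text
clock: 16.15
tool_pos: [0.4231, -0.2903, 0.0204]
eef_rot: [0.733, 0.68, -0.0, -0.0]
contact_force: [0.3, -0.9, 0.1]
opening: 0.413
t 16.15 pos [ 0.4231 -0.2903  0.0204] yaw 1.496 tilt [-0.  0.] q1,q7 [ 0.65 -0.3 ] F [ 0.3 -0.9  0.1] open 36.4
n 1 total in tool [ 0.2  0.2 -0.6] rot [-0.  -0.   0.1]
[ 0.2  0.2 -0.6] [-0.02 -0.02  0.09]
```

```bash
python3 -m creep '[0,0,0,0,0,0,0,0,0,0,0,0,0,0,0,0,0,0,0,0,0,0,0,0,0,0,0,0,0,0]' 8 55; python3 go.py .4233 -.2901 .045 1.494
```

```text
clock: 16.57
tool_pos: [0.4237, -0.2903, 0.0208]
eef_rot: [0.733, 0.68, 0.0, 0.0]
contact_force: [-1.1, 0.1, -0.9]
opening: 0.159
t 16.57 pos [ 0.4237 -0.2903  0.0208] yaw 1.496 tilt [0.001 0.   ] q1,q7 [ 0.65 -0.3 ] F [-1.1  0.1 -0.9] open 14.0
n 1 total in tool [  0.2  -0.4 -24.2] rot [ 0.1 -0.   0.1]
[  0.2  -0.4 -24.2] [ 0.05 -0.01  0.1 ]
```

```bash
python3 - <<'E'
from h import *
print(proj([[.705,-.156,.1],[.705,-.156,.0],[.68,-.2,.1],[.66,-.05,.1],[.674,0,.1]],"top"))
E
python3 -m creep '[0,0,-6,0,0,0,0,0,-20,0,0,0,0,0,-25,0,0,0,0,0,-20,0,0,0,0,0,0,0,0,0]'; python3 go.py .6145 -.174 .0948 1.764;python3 - <<'E'
from h import *
cv2.imwrite("pics/side10.png",snapshot("side")["color"][:,:,::-1])
cv2.imwrite("pics/top10.png",snapshot("top")["color"][:,:,::-1])
crop("pics/side10.png",340,100,90,90,7,"pics/s10c.png")
crop("pics/top10.png",290,100,170,170,4,"pics/t10c.png")
E
```

```text
[[375.53809897 130.825317  ]
 [370.17631885 142.58922872]
 [393.38050319 139.93197591]
 [334.33117776 148.90423253]
 [314.37298568 143.97838527]]
clock: 16.98
tool_pos: [0.4218, -0.2896, 0.0942]
eef_rot: [0.733, 0.681, -0.001, -0.002]
contact_force: [0.8, -0.5, -1.5]
opening: 0.157
t 16.98 pos [ 0.4218 -0.2896  0.0942] yaw 1.497 tilt [-0.005  0.002] q1,q7 [ 0.74 -0.21] F [ 0.8 -0.5 -1.5] open 13.8
n 6 total in tool [129.4 183.7  -1.3] rot [ -0.3  -0.1 -15.3]
[21.6 30.6 -0.2] [-0.04 -0.02 -2.55]
[20.2 31.5 -0.2] [-0.04 -0.02 -2.55]
[18.8 32.4 -0.2] [-0.04 -0.02 -2.55]
[17.3 33.2 -0.2] [-0.04 -0.02 -2.55]
[15.8 33.9 -0.1] [-0.04 -0.02 -2.55]
[14.3 34.6 -0.1] [-0.04 -0.02 -2.55]
```

View pics/s10c.png

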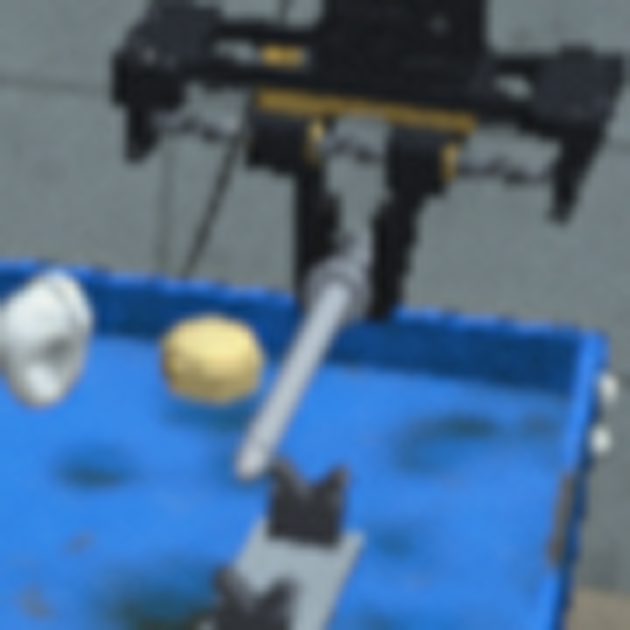

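View pics/t10c.png

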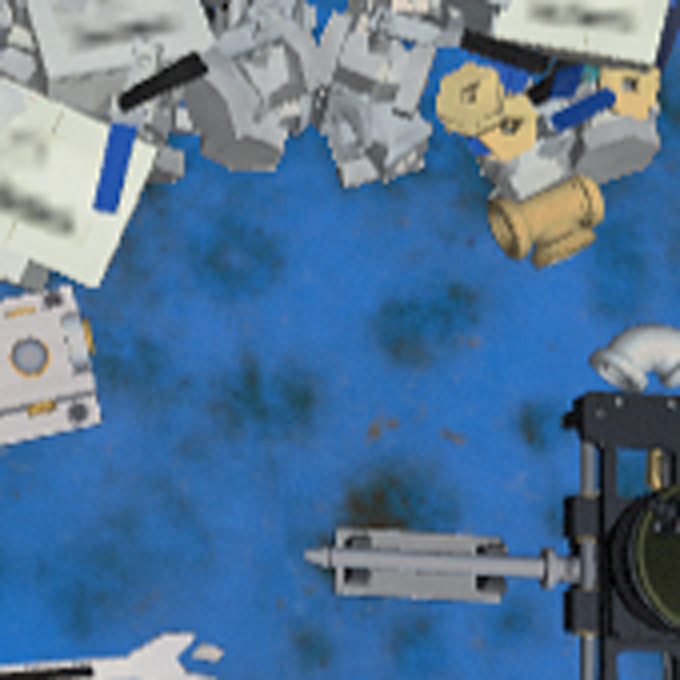

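Run:
```python
from h import *
P=[]
for x,y in((.705,-.156),(.69,-.12),(.66,-.05),(.674,0)):
    P.append([[x,y,z] for z in(.0,.05,.109)]); print(x,y,proj(P[-1],"side").round(0).tolist())
# body end edge
crop("pics/side0.png",215,90,130,120,6,"pics/clut.png",sum(P,[]),"side",P)
s=get_state(); from scipy.spatial.transform import Rotation as R
M=R.from_quat(s["eef_rot"]).as_matrix();p=s["tool_pos"]
axis=M@[1,0,0]; g=p-M@[0,0,.0192]; print(axis)
for c in("side","top"):
  print(c,"tip",proj(g+axis*.1702,c),"collar",proj(g+axis*.0257,c))
crop("pics/side10.png",340,100,90,90,7,"pics/s10d.png",[g+axis*.1702,g+axis*.0257],"side")
```

```text
0.705 -0.156 [[280.0, 182.0], [279.0, 167.0], [277.0, 148.0]]
0.69 -0.12 [[280.0, 189.0], [279.0, 174.0], [278.0, 155.0]]
0.66 -0.05 [[282.0, 205.0], [281.0, 189.0], [280.0, 169.0]]
0.674 0 [[270.0, 215.0], [269.0, 199.0], [267.0, 179.0]]
[0.07379446 0.99727053 0.00242276]
side tip [[375.22971581 166.88451465]] collar [[388.0379661  141.68647827]]
top tip [[366.28871087 238.56728432]] collar [[426.65779729 241.66015905]]
```

View pics/clut.png

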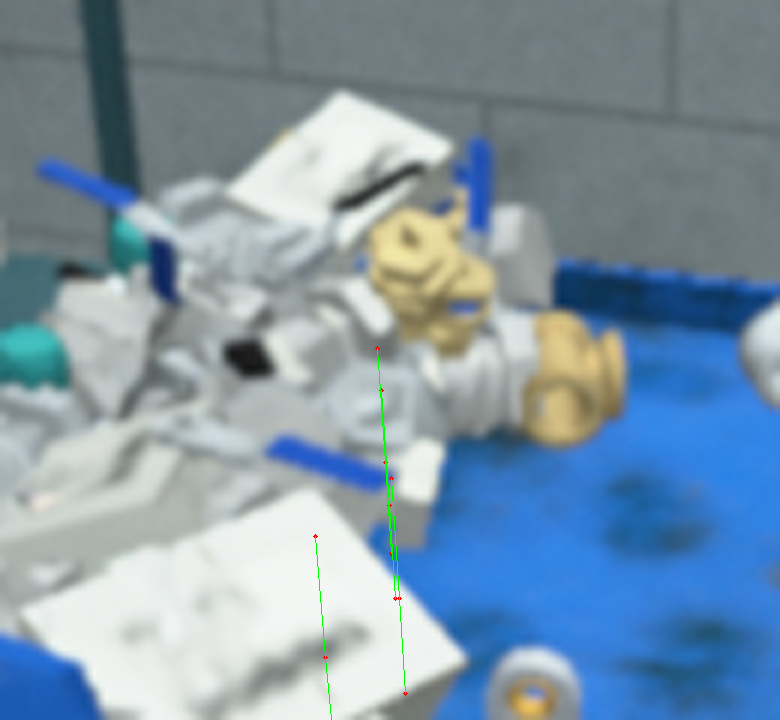

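View pics/s10d.png

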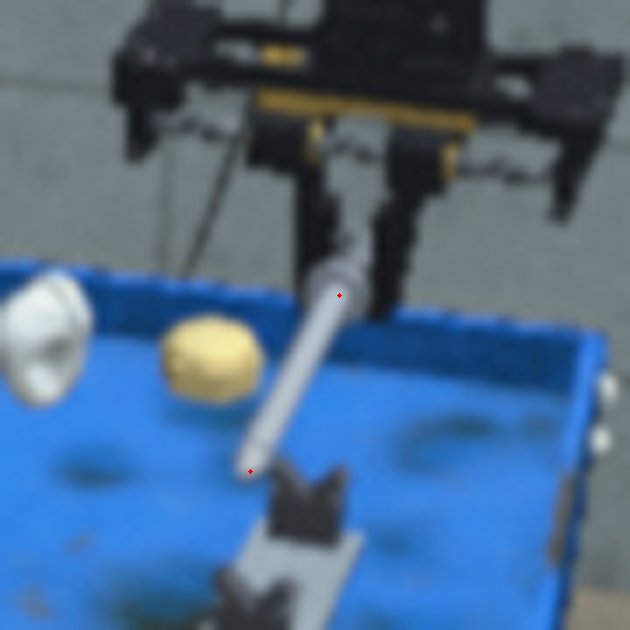

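```bash
python3 -m creep '[21,30,-2,0,0,-2.6,20,31,-2,0,0,-2.6,18.5,32,-1,0,0,-2.6,17,32,0,0,0,-2.6,10,20,0,0,0,-2]'; python3 go.py .6145 -.174 .0948 1.764
```

```text
clock: 17.5
tool_pos: [0.5578, -0.2051, 0.0876]
eef_rot: [0.657, 0.754, -0.01, -0.011]
contact_force: [1.3, 0.1, -1.5]
opening: 0.154
t 17.5 pos [ 0.5578 -0.2051  0.0876] yaw 1.709 tilt [-0.029 -0.   ] q1,q7 [ 0.54 -0.15] F [ 1.3  0.1 -1.5] open 13.6
n 2 total in tool [23.  60.2 -8.9] rot [-1.6 -0.2 -3.2]
[11.5 30.1 -4.4] [-0.81 -0.12 -1.58]
[10.7 30.5 -4. ] [-0.81 -0.12 -1.58]
```

```bash
python3 -m creep '[10,22,-5,-0.8,0,-1.4,7,17,-3,-0.6,0,-1,4,10,0,-0.4,0,-0.6,0,0,0,0,0,0]'; python3 go.py .6145 -.174 .0648 1.764
```

```text
clock: 17.83
tool_pos: [0.607, -0.1682, 0.088]
eef_rot: [0.632, 0.775, 0.003, -0.004]
contact_force: [0.3, 0.9, -0.2]
opening: 0.155
t 17.83 pos [ 0.607  -0.1682  0.088 ] yaw 1.773 tilt [-0.001  0.01 ] q1,q7 [ 0.47 -0.13] F [ 0.3  0.9 -0.2] open 13.7
n 1 total in tool [-7.5  6.2 23.2] rot [ 0.  -0.6  0.5]
[-7.5  6.2 23.2] [ 0.05 -0.57  0.53]
```

```bash
python3 -m creep '[-8,5,2,0,-0.4,0.3,-8,4,5,0,-0.2,0.2,-3,1,8,0,0,0,0,0,0,0,0,0]'; python3 go.py .6145 -.174 .0448 1.764
```

```text
clock: 18.17
tool_pos: [0.6167, -0.1902, 0.0681]
eef_rot: [0.637, 0.771, -0.004, -0.001]
contact_force: [-0.7, -0.1, -1.9]
opening: 0.156
t 18.17 pos [ 0.6167 -0.1902  0.0681] yaw 1.761 tilt [-0.008 -0.005] q1,q7 [ 0.48 -0.11] F [-0.7 -0.1 -1.9] open 13.7
n 1 total in tool [16.4  1.1 23.3] rot [-0.5  0.2 -0.2]
[16.4  1.1 23.3] [-0.5   0.21 -0.18]
```

```bash
cat > blk.py <<'E'
from h import *
from scipy.spatial.transform import Rotation as R
B=(.5666,.0704,.1935)
def blk():
    s=get_state();M=R.from_quat(s["eef_rot"]).as_matrix();p=s["tool_pos"]
    c,sn=np.cos(B[2]),np.sin(B[2]);T=np.array([[c,sn,0],[-sn,c,0],[0,0,1]])
    f=lambda q:(T@(np.array(q)-[B[0],B[1],0])*1e3).round(1)
    g=p-M@[0,0,.0192]; tip=g+M@[.1702,0,0]
    print("t",round(s["clock"],2),"blockframe grip",f(g),"tip",f(tip),"F(block)",(T@s["contact_force"]).round(1),"M",(T@s["moment"]).round(2),"open",round(s["opening"]*88.1,1))
    Rt=R.from_euler('z',B[2]+np.pi/2)*R.from_euler('x',np.pi)
    print("rot to align (tool,deg)",np.degrees((R.from_matrix(M).inv()*Rt).as_rotvec()).round(2))
    return g,tip
if __name__=="__main__":blk()
E
python3 -m creep '[0,1,10,-0.4,0.2,-0.1,0,0,8,0,0,0,0,0,4,0,0,0,0,0,0,0,0,0]'; python3 blk.py
```

```text
clock: 18.5
tool_pos: [0.6145, -0.1939, 0.0421]
eef_rot: [0.638, 0.77, -0.002, -0.002]
contact_force: [-0.8, -0.6, -1.8]
opening: 0.159
t 18.5 blockframe grip [  -3.7 -268.6   61.3] tip [ -2.6 -98.4  61.2] F(block) [-0.9 -0.4 -1.8] M [-0.13 -0.1   0.04] open 14.0
rot to align (tool,deg) [-0.33  0.03 -0.38]
```

```bash
python3 -m creep '[0,3,-2.5,-0.3,0,-0.4,0,0.5,0,0,0,0,0,0,0,0,0,0]'
python3 - <<'E'
from blk import *
g,t=blk()
for n in("side","top"): cv2.imwrite(f"pics/{n}11.png",snapshot(n)["color"][:,:,::-1])
crop("pics/side11.png",270,140,80,90,7,"pics/s11c.png",[g,t],"side")
crop("pics/top11.png",280,130,120,90,6,"pics/t11c.png",[g,t],"top")
E
```

```text
clock: 18.75
tool_pos: [0.6177, -0.1929, 0.0444]
eef_rot: [0.635, 0.773, -0.0, -0.0]
contact_force: [0.8, 0.2, -1.7]
opening: 0.155
t 18.75 blockframe grip [  -0.5 -268.2   63.6] tip [ -0.7 -98.   63.7] F(block) [ 0.8  0.  -1.7] M [-0.13 -0.09  0.03] open 13.7
rot to align (tool,deg) [-0.06 -0.    0.08]
```

View pics/s11c.png

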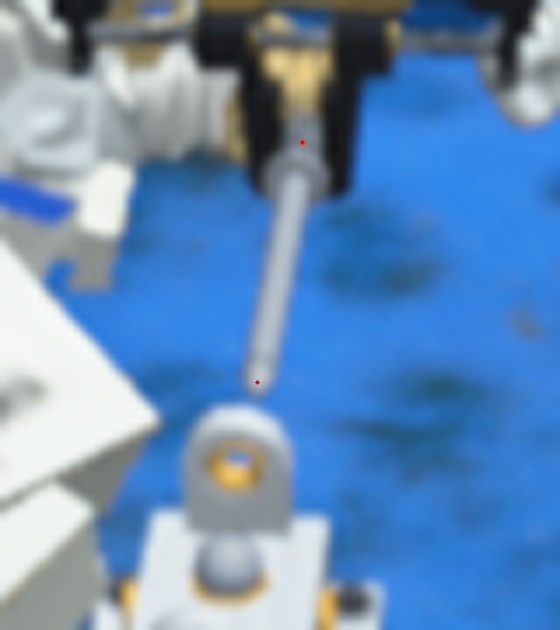

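View pics/t11c.png

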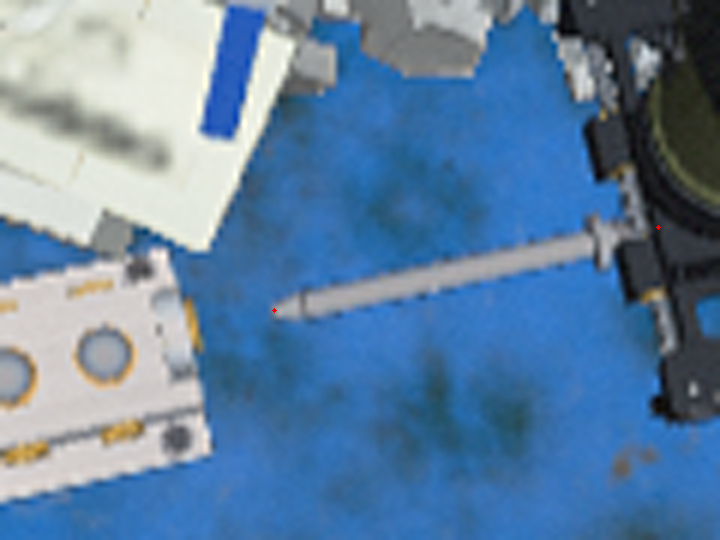

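```bash
python3 -m creep '[8,0.8,-0.3,0,0,0,10,0,0,0,0,0,6,0,0,0,0,0,0,0,0,0,0,0]'; python3 blk.py
```

```text
clock: 19.18
tool_pos: [0.6143, -0.166, 0.046]
eef_rot: [0.635, 0.773, 0.001, 0.0]
contact_force: [-0.4, -1.3, -1.1]
opening: 0.153
t 19.18 blockframe grip [   1.3 -241.2   65.2] tip [  1.  -71.   65.2] F(block) [-0.6 -1.2 -1.1] M [-0.08 -0.13 -0.01] open 13.5
rot to align (tool,deg) [ 0.08 -0.02  0.09]
```

```bash
python3 -m creep '[3,-0.8,1,0,0,0,3,0,0,0,0,0,0,0,0,0,0,0]'
python3 - <<'E'
from blk import *
g,t=blk()
for n in("side","top"): cv2.imwrite(f"pics/{n}12.png",snapshot(n)["color"][:,:,::-1])
crop("pics/side12.png",280,170,45,60,12,"pics/s12c.png",[g,t],"side")
crop("pics/top12.png",280,150,90,60,8,"pics/t12c.png",[g,t],"top")
E
```

```text
clock: 19.43
tool_pos: [0.6122, -0.1581, 0.0452]
eef_rot: [0.634, 0.773, 0.001, 0.0]
contact_force: [-0.7, 0.7, -1.1]
opening: 0.159
t 19.43 blockframe grip [   0.8 -233.    64.4] tip [  0.1 -62.8  64.5] F(block) [-0.6  0.8 -1.1] M [-0.12 -0.12  0.04] open 14.0
rot to align (tool,deg) [ 0.09 -0.03  0.23]
```

View pics/s12c.png

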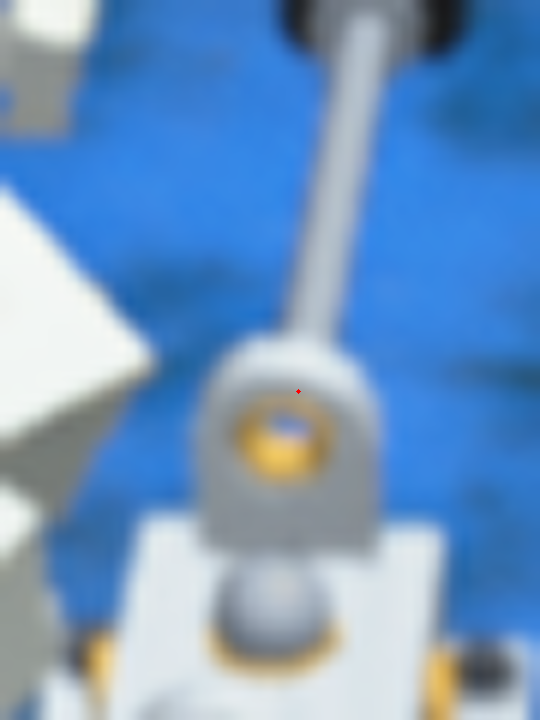

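View pics/t12c.png

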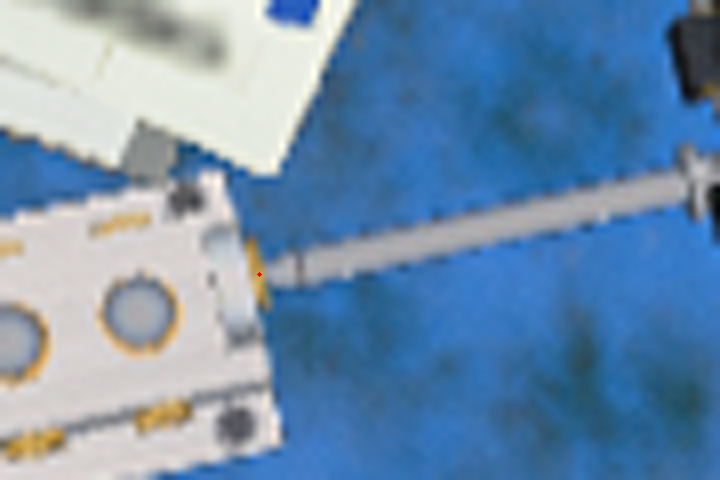

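```bash
python3 -m creep '[4,-0.3,0.3,0,0,0.2,6,0,0,0,0,0,5,0,0,0,0,0,0,0,0,0,0,0]'; python3 blk.py
```

```text
clock: 19.87
tool_pos: [0.6088, -0.1447, 0.0447]
eef_rot: [0.637, 0.771, 0.0, 0.001]
contact_force: [-0.5, 1.0, -0.6]
opening: 0.161
t 19.87 blockframe grip [   0.  -219.1   63.9] tip [  0.6 -48.9  63.7] F(block) [-0.3  1.  -0.6] M [ 0.04 -0.07  0.01] open 14.2
rot to align (tool,deg) [ 0.09  0.05 -0.19]
```

```bash
python3 -m creep '[6,0,0,0,0,-0.2,8,0,0,0,0,0,8,0,0,0,0,0,5,0,0,0,0,0,0,0,0,0,0,0]'
python3 - <<'E'
from blk import *
g,t=blk()
for n in("side","top"): cv2.imwrite(f"pics/{n}13.png",snapshot(n)["color"][:,:,::-1])
crop("pics/side13.png",280,170,45,60,10,"pics/s13c.png",[t],"side")
crop("pics/top13.png",260,150,100,60,8,"pics/t13c.png",[t],"top")
E
```

```text
clock: 20.28
tool_pos: [0.6034, -0.1145, 0.0449]
eef_rot: [0.635, 0.773, 0.001, 0.001]
contact_force: [0.7, 0.8, -0.5]
opening: 0.158
t 20.28 blockframe grip [   0.5 -188.5   64.1] tip [  0.3 -18.3  64. ] F(block) [ 0.8  0.7 -0.5] M [-0.13 -0.15 -0.  ] open 13.9
rot to align (tool,deg) [0.14 0.03 0.07]
```

View pics/s13c.png

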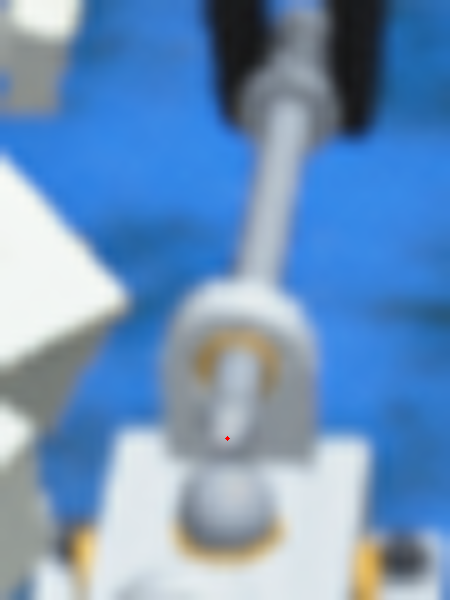

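View pics/t13c.png

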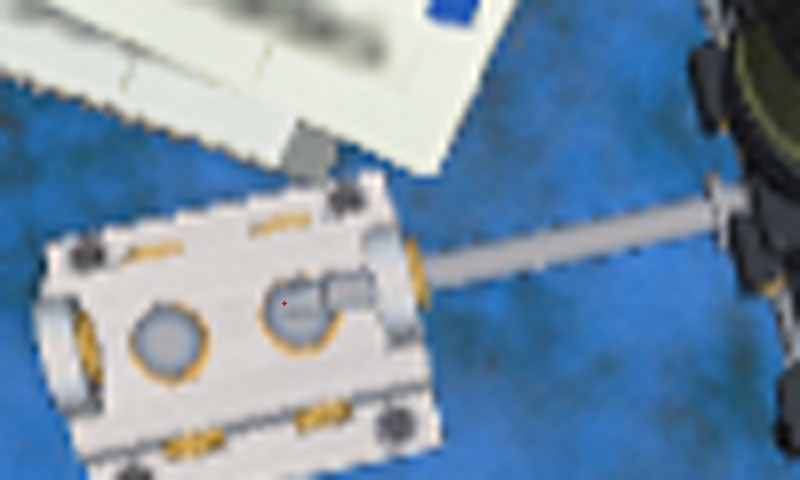

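```bash
python3 -m creep '[7,0,0,0.1,0,0,8,0,0,0,0,0,8,0,0,0,0,0,7,0,0,0,0,0,0,0,0,0,0,0]'; python3 blk.py
```

```text
clock: 20.8
tool_pos: [0.5974, -0.085, 0.0447]
eef_rot: [0.636, 0.771, -0.0, 0.001]
contact_force: [-0.2, 0.6, -0.9]
opening: 0.159
t 20.8 blockframe grip [   0.3 -158.4   63.9] tip [ 0.7 11.8 63.6] F(block) [-0.1  0.6 -0.9] M [ 0.04 -0.05  0.04] open 14.0
rot to align (tool,deg) [ 0.03  0.13 -0.13]
```

```bash
python3 -m creep '[7,0,0,0,0.1,-0.1,7,0,0,0,0,0,6,0,0,0,0,0,4,0,0,0,0,0,0,0,0,0,0,0]'
python3 - <<'E'
from blk import *
g,t=blk()
for n in("side","top"): cv2.imwrite(f"pics/{n}14.png",snapshot(n)["color"][:,:,::-1])
crop("pics/side14.png",275,170,50,75,8,"pics/s14c.png",[t],"side")
crop("pics/top14.png",260,150,100,60,8,"pics/t14c.png",[t],"top")
E
```

```text
clock: 21.22
tool_pos: [0.5924, -0.0581, 0.0448]
eef_rot: [0.635, 0.772, 0.0, 0.0]
contact_force: [0.6, -0.3, -1.7]
opening: 0.158
t 21.22 blockframe grip [   0.6 -131.    64. ] tip [ 0.5 39.2 64. ] F(block) [ 0.5 -0.4 -1.7] M [-0.13 -0.1  -0.01] open 13.9
rot to align (tool,deg) [0.05 0.   0.04]
```

View pics/s14c.png

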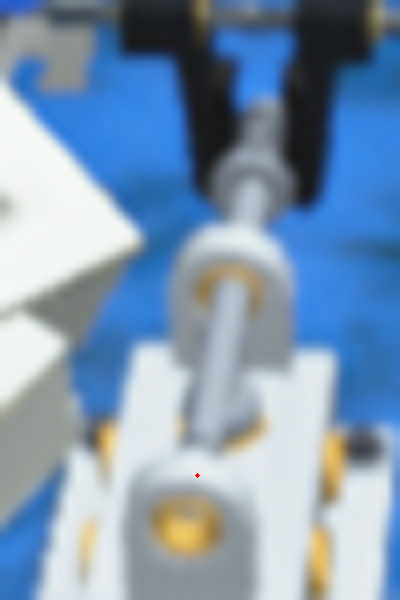

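View pics/t14c.png

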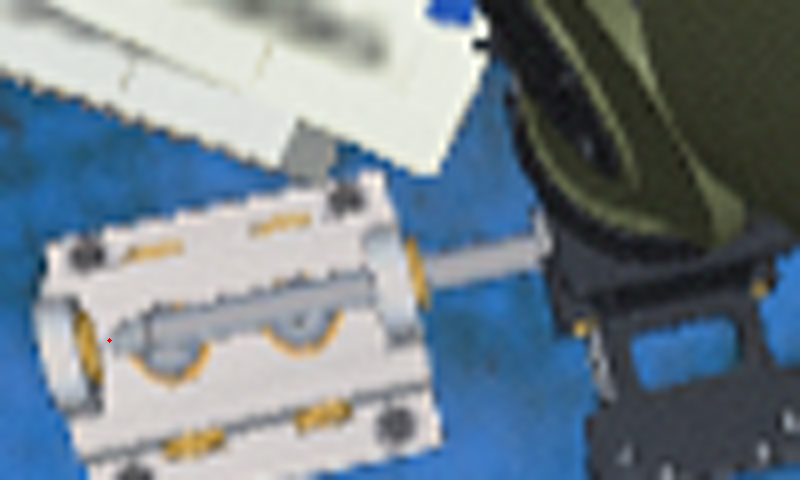

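```bash
python3 -m creep '[4,0,0,0,0,0,5,0,0,0,0,0,4,0,0,0,0,0,0,0,0,0,0,0]'; python3 blk.py
```

```text
clock: 21.65
tool_pos: [0.5901, -0.0472, 0.0447]
eef_rot: [0.637, 0.771, -0.0, 0.001]
contact_force: [0.0, -0.2, -0.7]
opening: 0.159
t 21.65 blockframe grip [   0.4 -119.9   63.9] tip [ 0.9 50.3 63.5] F(block) [-0.  -0.2 -0.7] M [-0.03 -0.12 -0.05] open 14.0
rot to align (tool,deg) [ 0.06  0.12 -0.17]
```

```bash
python3 -m creep '[4,0,0,0,0.1,-0.1,5,0,0,0,0,0,4,0,0,0,0,0,0,0,0,0,0,0]'; python3 blk.py
```

```text
clock: 21.98
tool_pos: [0.5872, -0.0334, 0.0446]
eef_rot: [0.636, 0.772, 0.0, 0.0]
contact_force: [-0.1, 0.6, -0.9]
opening: 0.156
t 21.98 blockframe grip [   0.2 -105.8   63.8] tip [ 0.5 64.4 63.7] F(block) [ 0.   0.6 -0.9] M [ 0.02 -0.11 -0.07] open 13.8
rot to align (tool,deg) [ 0.04  0.03 -0.08]
```

```bash
python3 -m creep '[3,0,0,0,0,0,4,0,0,0,0,0,2,0,0,0,0,0,0,0,0,0,0,0]'
python3 - <<'E'
from blk import *
g,t=blk()
for n in("side","top"): cv2.imwrite(f"pics/{n}15.png",snapshot(n)["color"][:,:,::-1])
crop("pics/side15.png",265,160,65,85,7,"pics/s15c.png",[t],"side")
crop("pics/top15.png",260,150,100,60,8,"pics/t15c.png",[t],"top")
E
```

```text
clock: 22.32
tool_pos: [0.5852, -0.0232, 0.0446]
eef_rot: [0.636, 0.772, 0.0, 0.0]
contact_force: [-0.4, -0.5, -0.9]
opening: 0.16
t 22.32 blockframe grip [  0.2 -95.4  63.8] tip [ 0.4 74.8 63.8] F(block) [-0.5 -0.4 -0.9] M [-0.11 -0.12  0.01] open 14.1
rot to align (tool,deg) [ 0.03  0.02 -0.05]
```

View pics/s15c.png

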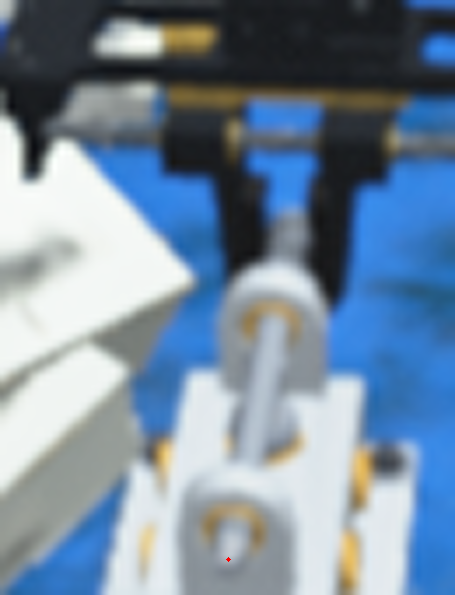

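View pics/t15c.png

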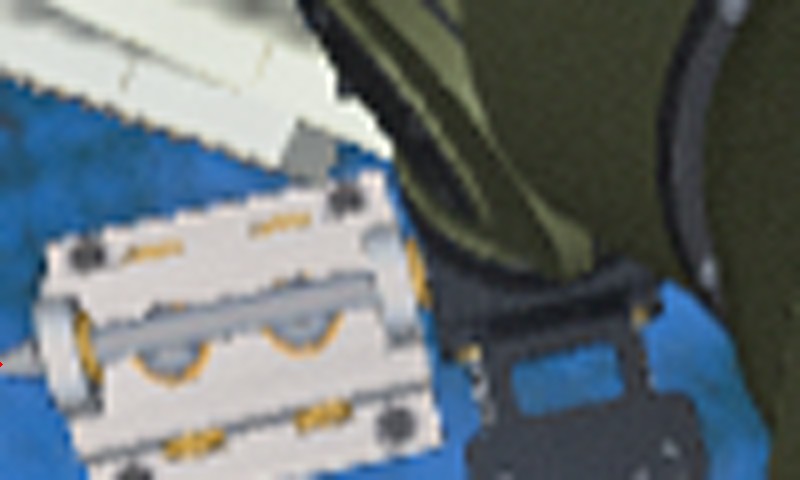

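```bash
python3 -m creep '[1.5,0,0,0,0,0,1.5,0,0,0,0,0,0,0,0,0,0,0]'; python3 blk.py; python3 -m creep '[1.5,0,0,0,0,0,1.5,0,0,0,0,0]'; python3 blk.py
```

```text
clock: 22.67
tool_pos: [0.5848, -0.0215, 0.0446]
eef_rot: [0.636, 0.771, -0.0, 0.001]
contact_force: [0.3, 1.0, -0.8]
opening: 0.158
t 22.67 blockframe grip [  0.2 -93.6  63.8] tip [ 0.6 76.6 63.5] F(block) [ 0.5  0.9 -0.8] M [-0.05 -0.11  0.04] open 14.0
rot to align (tool,deg) [ 0.03  0.08 -0.14]
clock: 22.83
tool_pos: [0.5848, -0.0214, 0.0445]
eef_rot: [0.637, 0.771, -0.002, 0.002]
contact_force: [0.5, -4.7, -0.8]
opening: 0.156
t 22.83 blockframe grip [  0.2 -93.5  63.7] tip [ 0.9 76.7 62.8] F(block) [-0.4 -4.8 -0.8] M [-0.8  -0.22  0.1 ] open 13.8
rot to align (tool,deg) [ 0.02  0.3  -0.25]
```

```bash
python3 -m creep '[3,0,0,0,0,0,3,0,0,0,0,0]'
python3 - <<'E'
from blk import *
g,t=blk()
for n in("side","top"): cv2.imwrite(f"pics/{n}16.png",snapshot(n)["color"][:,:,::-1])
blk()
crop("pics/side16.png",265,160,65,85,7,"pics/s16c.png",[t],"side")
crop("pics/top16.png",240,165,80,50,9,"pics/t16c.png",[t],"top")
E
```

```text
clock: 23.0
tool_pos: [0.5848, -0.0215, 0.0446]
eef_rot: [0.639, 0.769, -0.004, 0.005]
contact_force: [1.7, -5.7, -1.5]
opening: 0.159
t 23.0 blockframe grip [  0.1 -93.4  63.8] tip [ 1.6 76.7 61.5] F(block) [ 0.6 -6.  -1.5] M [-1.35 -0.24  0.07] open 14.0
rot to align (tool,deg) [ 0.    0.77 -0.5 ]
t 23.1 blockframe grip [  0.1 -93.4  63.8] tip [ 1.6 76.7 61.4] F(block) [ 1.7 -6.9 -1.7] M [-1.27 -0.28  0.02] open 13.8
rot to align (tool,deg) [-0.    0.78 -0.49]
```

View pics/s16c.png

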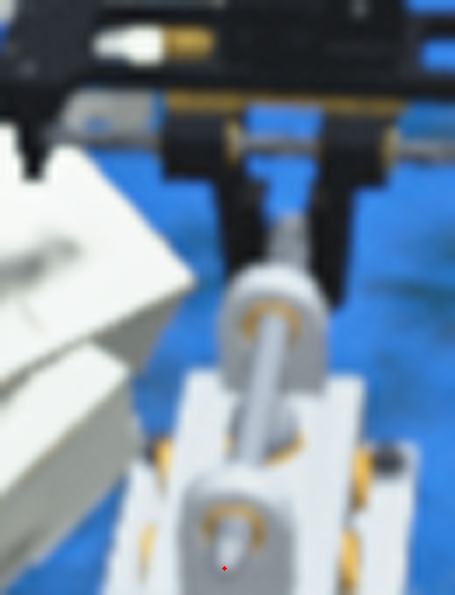

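View pics/t16c.png

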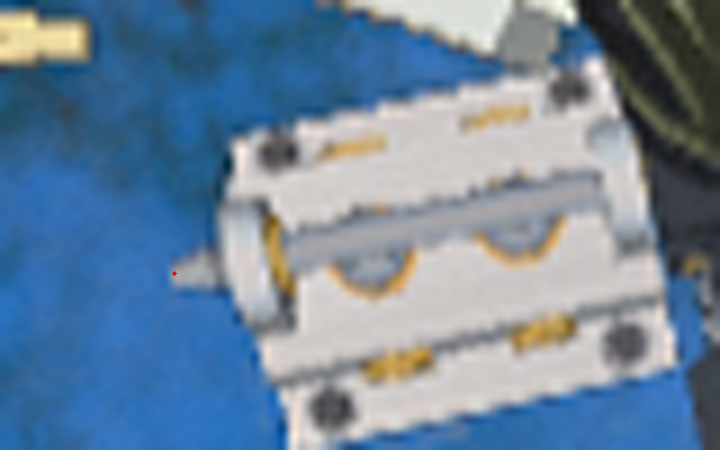

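```bash
python3 -m creep '[1,0,0,0,0.8,-0.5,1,0,0,0,0.4,-0.2]'; python3 blk.py; python3 -m creep '[2,0,0,0,0.3,-0.1]'; python3 blk.py
python3 - <<'E'
from blk import *
print(proj([[B[0]-np.sin(B[2])*y,B[1]+np.cos(B[2])*y,.064] for y in(.074,.0765,.078,.060)],"top"))
E
```

```text
clock: 23.27
tool_pos: [0.5848, -0.0212, 0.0446]
eef_rot: [0.634, 0.773, 0.002, -0.002]
contact_force: [1.9, -3.8, -2.0]
opening: 0.156
t 23.27 blockframe grip [  0.3 -93.5  63.8] tip [-0.2 76.7 64.7] F(block) [ 1.1 -4.1 -2. ] M [-0.85 -0.26  0.01] open 13.8
rot to align (tool,deg) [ 0.   -0.3   0.16]
clock: 23.35
tool_pos: [0.5848, -0.021, 0.0445]
eef_rot: [0.634, 0.773, 0.003, -0.003]
contact_force: [2.9, -7.3, -2.4]
opening: 0.156
t 23.35 blockframe grip [  0.3 -93.4  63.7] tip [-0.3 76.8 65.2] F(block) [ 1.4 -7.8 -2.4] M [-1.64 -0.4   0.01] open 13.8
rot to align (tool,deg) [ 0.   -0.5   0.19]
[[259.88843133 195.07483473]
 [258.93255828 195.28131026]
 [258.35895321 195.40521313]
 [265.23819478 193.91924692]]
```

```bash
python3 -m creep '[5,0,0,0,-0.4,0.2,5,0,0,0,-0.2,0,5,0,0,0,0,0]'; python3 blk.py
```

```text
clock: 23.6
tool_pos: [0.5846, -0.0216, 0.0445]
eef_rot: [0.64, 0.768, -0.007, 0.008]
contact_force: [3.7, -10.5, -1.2]
opening: 0.157
t 23.6 blockframe grip [  0.  -93.3  63.7] tip [ 2.1 76.8 60.2] F(block) [  1.6 -11.   -1.2] M [-2.09 -0.38  0.15] open 13.9
rot to align (tool,deg) [-0.06  1.2  -0.68]
```

```bash
python3 -m creep '[0.5,0,0,0,1,-0.6,0.7,0,0,0,0.4,-0.2]'; python3 blk.py;  python3 -m creep '[0.8,0,0,0,0,0]'; python3 blk.py
```

```text
clock: 23.77
tool_pos: [0.5849, -0.0216, 0.0447]
eef_rot: [0.635, 0.773, 0.0, -0.001]
contact_force: [0.3, -0.1, -0.8]
opening: 0.16
t 23.77 blockframe grip [  0.3 -93.8  63.9] tip [ 0.  76.4 64.2] F(block) [ 0.2 -0.2 -0.8] M [-0.16 -0.11 -0.02] open 14.1
rot to align (tool,deg) [-0.04 -0.1   0.08]
clock: 23.85
tool_pos: [0.5847, -0.0213, 0.0447]
eef_rot: [0.635, 0.772, 0.0, -0.001]
contact_force: [0.8, -4.5, -0.4]
opening: 0.157
t 23.85 blockframe grip [  0.2 -93.5  63.9] tip [ 0.1 76.7 64.2] F(block) [-0.1 -4.5 -0.4] M [-0.96 -0.22 -0.01] open 13.8
rot to align (tool,deg) [-0.04 -0.12  0.03]
```

Run:
```python
from blk import *
for n in("side","top"): cv2.imwrite(f"pics/{n}17.png",snapshot(n)["color"][:,:,::-1])
for i in range(4): snapshot("top")
blk()
```

```text
t 24.15 blockframe grip [  0.2 -93.5  63.9] tip [ 0.  76.7 64.1] F(block) [ 0.3 -5.1 -0.9] M [-1.05 -0.27 -0.02] open 13.9
rot to align (tool,deg) [-0.05 -0.06  0.06]
```

View pics/side17.png

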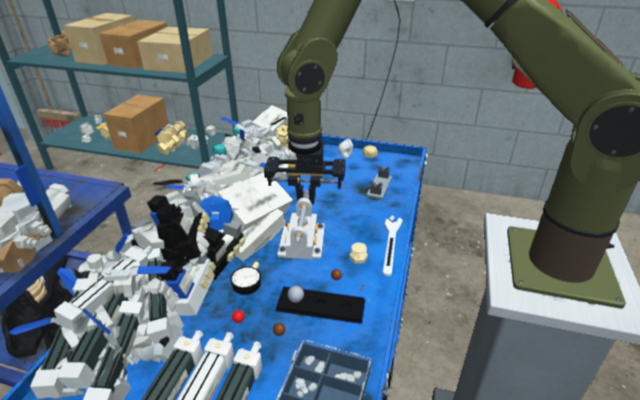

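View pics/top17.png

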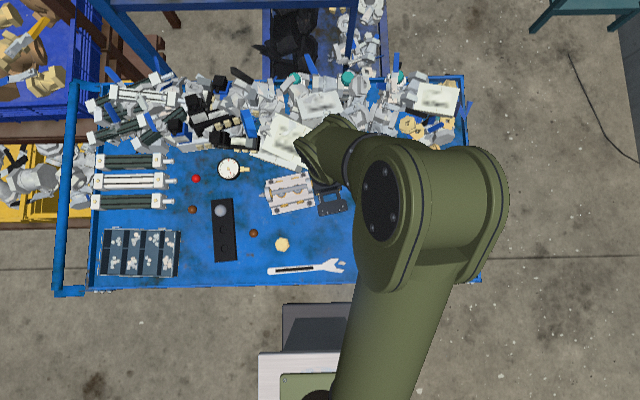

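The pin is through both bushings above the balls. The big ball (220,210), gauge (229,169) and plug (282,244) are where they were, and the push is steady at about 5 N.

```bash
python3 -c "
from plant import finish_job
print(finish_job())"
```

```text
the job is handed in; nothing more can be done
None
```

I handed the job in at 24.2 s. Both smaller balls are on their seats. The pin runs over them through the right-hand and then the left-hand bushing, and its head is still gripped at 55 N.

**Balls:** In the pictures taken before I fetched the pin, both balls sat centred in their seat rings. The last top picture shows them still under the pin.

**Pin:** It would not advance further even when I pushed with about 11 N. The moment reading put that resistance on the pin's axis at fingertip height, which fits the collar being against the right-hand bushing. I left it with a steady push of about 5 N.

**Left alone:** The larger ball, gauge and plug show at the same pixels as at the start.

**Disagreements and limits:**
- The pin stopped 1.3 mm short of where I calculated, which is within the 2 mm camera calibration.
- The collar's contact face was hidden from both cameras, so I judged the seating from force, stop position and how far the tip sticks out (within about 1 mm in the top picture).
- One mistyped move was refused and moved nothing.

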